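Line up the foot plate's bolt holes with a taper drift and fit the bolt

ROBOT

A 6-joint arm with a two-finger parallel gripper is mounted at the origin on the work surface. World frame = base frame: x ahead of the robot, y to its left, z up, the work surface at z = 0. Lengths are in m, angles in rad, forces in N, time in s.
With the tool pointing down it reaches from about 0.275 to 0.825 m from the base axis. Payload 5.2 kg.
Tool frame: the origin (TCP) lies midway between the tips of the shut fingers; the grasp point (between the pads) lies 19 mm behind it (grasp_offset is the distance from the TCP to the grasp point, in m); z points along the fingers, y is the direction in which the jaws open and shut (so a half turn about z gives the same grasp; the last joint's range is limited). The gripper opens to 93 mm and grips with 3 to 60 N. Pads are 15 mm wide; open, the fingers measure 128 mm over their backs; the gripper's body (75 mm by 188 mm) begins 65 mm behind the grasp point.
Start: joints at [0.927, 0.259, 1.535, -0, 1.348, -0.203], TCP at [0.235, 0.497, 0.19] pointing down, gripper open.
Joint ranges: [-3.14, 3.14], [-0.91, 2.08], [0.19, 2.58], [-1.22, 4.36], [0.22, 2.71], [-3.12, 3.12]. Speed limits (rad/s): [2.57, 2.57, 3.14, 3.14, 3.14, 3.14].

INTERFACE

Orientations are given as a unit quaternion [x, y, z, w].
In Python, from rig import * gives the robot as it stands.
- The arm moves only by the shell command python3 -m jog 'ROWS' [OPENING]. ROWS is JSON, a list of rows, each a list of 2 entries, a list of its own where there are three numbers: the shift along the tool's x, y, z in m, then the turn, a rotation vector about the tool's x, y, z in degrees. In form: [[[tx, ty, tz], [rx, ry, rz]], ...]. A call has 1 to 12 rows; each row shifts and turns the commanded pose from where the row before left it, along the tool's axes as they then stand; what a row does not reach is not made up. A row lasts 1/10 s, in which the tool goes at most 50 mm and 8.59 degrees, less where a joint would pass 70% of its speed; a pose out of reach is approached as far as the arm can. A call with a gripper value outside its range is refused whole. OPENING is the finger opening in m, from 0 to 0.093, set as the call begins (- or left out, the last holds). The fingers move at their own pace and stop on an object; the grip force is fixed at half the most. Time passes only in rows, so rows that do not move let the fingers close. It gives the time, the measured TCP pose, the force and the opening at its end, in the units of the state.
- get_state(): the state, without advancing time (a new reading comes with each control period).
- get_image(name): name is "scene" or "top"; returns the picture (420x560x3 uint8, blue, green, red); there is no depth.
- calibration(name): a dict with "fx", "fy", "cx", "cy" (pixels), "extrinsics" (4x4, takes a point from camera to world coordinates). Camera axes: x right, y down, z forward; pixel columns grow to the right and rows downward; lengths in m; the calibration is good to about 2 mm. A picture is of the moment at which its call begins. calibration takes no time and is no camera call.
- job_done(): hands the job in, once; it reports no verdict.
The state is a dict: "t": time; "qpos": joint angles; "joint_velocities": joint speeds; "joint_torque": joint torques, N m; "ee_pos": TCP position; "tool_rot": TCP orientation; "ft_force": force on the tool from outside, world axes, zero at the start; "ft_torque": the same for the moment, N m; "opening": finger opening in m.
Only numpy, scipy, OpenCV 4.12 (cv2) and the standard library are available. Lean on these libraries where they do the work, as an engineer would, in place of code of your own. Each camera call takes 0.05 s, during which the arm holds its last target.

TASK

The red foot plate on the tilted service stand is held by one loose pivot bolt and has slipped, so its free bolt hole no longer lines up with the hole in the steel plate beneath. Find the red plate's hole with the orange-handled taper drift, lever the two holes into line and drive the drift through both until its collar sits on the red plate; then take it out, stand it back in the holder, and push the brass bolt fully home through both holes. Feel your way rather than forcing anything (well under 60 N), let go of everything, and leave the scanner, battery and mug alone.

Things in the scene. Friction and masses are not known exactly. Their poses are not given: they have to be found in the camera images.
- stand: Fixed dark steel service stand, footprint 170 mm (its x) by 240 mm (its y, -80 to +160 mm), turned somewhat about the vertical. Origin: on the bench straight below the centre of the deck plate's hole. z up. Two side cheeks at y = -62 and +142 mm carry the deck plate; the space under the hole is open.
- deck: The stand's fixed steel plate, 110 (x, +-55) x 200 (y, -60 to +140) x 16 mm, tilted 30 degrees to face the stand's -x. Origin: centre of its 30 mm through hole on its upper face, 108 mm above the bench. z: the hole axis, out of the upper face; x: up the slope; y: level, same as the stand's y.
- seat (a point): Point on the deck hole's axis, 13 mm out from the deck's upper face, where the centre of the red plate's 30 mm hole (at the red plate's upper face) must come. At the start that hole is off by 6 to 10 mm down the slope (deck -x) and by up to 17 mm either way along deck y; its place is not reported: feel for it or look. Axes: the deck's.
- pivot_mid (a point): Middle of the red plate's pivot travel (deck x 0, y +95 mm). Red plate: 75 (x) x 165 (y) x 12 mm, lying 1 mm above the deck; hole 95 mm from its pivot bolt. It swings and shifts along deck y (about 6 N at the hole moves it) and stays where left. On it a bolt head 18 mm high and a rib (50 x 10 mm, 22 mm high) 50 to 60 mm from the hole toward the pivot.
- holder: Fixed holder, 200 mm (its x) x 75 mm, flat aluminium top 90 mm above the bench with two 33 mm through holes 110 mm apart along its x. Origin: centre of its underside on the bench.
- slot_near (a point): Centre of the holder hole at holder x = -55 mm, at the top face.
- slot_far (a point): Centre of the holder hole at holder x = +55 mm, at the top face.
- drift: Loose steel taper drift, 130 mm long, 0.35 kg. Origin: its tip; z along its axis to the handle. Cone from 16 mm diameter at the tip to 28 mm at 45 mm, 28 mm shank to 75 mm, collar 42 mm diameter from 75 to 81 mm, round orange handle 26 mm diameter from 81 to 130 mm. Hangs upright by its collar in one of the holder's two holes (either).
- drift_collar (a point): Centre of the underside of the drift's collar, 75 mm above its tip.
- bolt: Loose bolt, 100 mm long, 0.30 kg. Origin: its foot; z along its axis to the head. Plain brass shank (no thread) 26 mm diameter, 60 mm long, its foot chamfered over 6 mm to 18 mm diameter; flange 42 mm diameter from 60 to 64 mm; round dark head 34 mm diameter from 64 to 100 mm. Hangs upright by its flange in the other holder hole.
- bolt_seat (a point): Centre of the underside of the bolt's flange, 60 mm above its foot; the flange lies on the red plate when the bolt is home.
- scanner: Bystander: upright black and yellow hand scanner, 95 x 65 x 150 mm. Leave it alone. Origin: underside.
- battery: Bystander: red and black battery pack, 120 x 75 x 66 mm. Leave it alone. Origin: underside.
- mug: Bystander: blue mug, 80 mm diameter, 95 mm high. Leave it alone. Origin: underside.
Not all that is in view belongs to the job. What is shaped like the bolt but blue is not meant.

How it is judged:
By the outcome, as a careful person would: the job done as asked, in the order asked, and still so for the second after the job is handed in, with the robot touching nothing.
It also fails if it takes over 72 s, if anything falls off the work surface, if the arm or the gripper's body presses on something with over 40 N, if the wrist force passes 120 N, or if a joint passes its speed limit or range.

## Working session

There is one attempt and no reset: what is moved stays moved. The work goes in short steps, Python scripts to look and compute and a shell command to move; the robot and the scene stay as the last step left them, time stands still between calls to the robot, and variables do not carry over. Pictures are saved under pics/ and viewed, and the job is handed in when it is done.

```bash
ls; mkdir -p pics; python3 - <<'E'
from rig import *
import cv2
s=get_state();print(s)
for n in("scene","top"):
    cv2.imwrite(f"pics/{n}0.png",get_image(n)); print(n,calibration(n))
E
```

```text
pics
{'t': 0.0, 'qpos': array([ 9.27208682e-01,  2.59306805e-01,  1.53609020e+00, -3.23769188e-06,
        1.34800225e+00, -2.02801817e-01]), 'joint_velocities': array([ 0.00130329, -0.00042173,  0.00040936, -0.00052702,  0.00156839,
        0.00065743]), 'joint_torque': array([-1.95670018e-04, -4.37318838e+01, -2.83998853e+01,  7.17076776e-02,
        4.16407746e-02, -1.25691809e-04]), 'ee_pos': array([0.23426825, 0.49694465, 0.18953439]), 'tool_rot': array([ 2.18612611e-01,  9.75811309e-01, -8.24263165e-04, -3.69525036e-04]), 'ft_force': array([ 0.09196544, -0.11724599,  0.54253413]), 'ft_torque': array([-0.0555814 , -0.00147873, -0.03450499]), 'opening': 0.09275125957036567}
scene {'fx': 446.87543834058636, 'fy': 446.87543834058636, 'cx': 279.7273727444691, 'cy': 214.82797852846195, 'extrinsics': array([[-0.03447755,  0.84119765, -0.53962747,  1.05132456],
       [ 0.99929135,  0.03717599, -0.00589437,  0.0790952 ],
       [ 0.01510286, -0.53944829, -0.84188327,  0.87157638],
       [ 0.        ,  0.        ,  0.        ,  1.        ]])}
top {'fx': 479.5530868082106, 'fy': 479.5530868082106, 'cx': 274.9305212767097, 'cy': 212.13890931999748, 'extrinsics': array([[-0.00690596, -0.99847437,  0.05478366,  0.50289758],
       [-0.99997381,  0.0070143 ,  0.00178565,  0.06095193],
       [-0.0021672 , -0.05476989, -0.99849665,  1.33764114],
       [ 0.        ,  0.        ,  0.        ,  1.        ]])}
```

View pics/scene0.png

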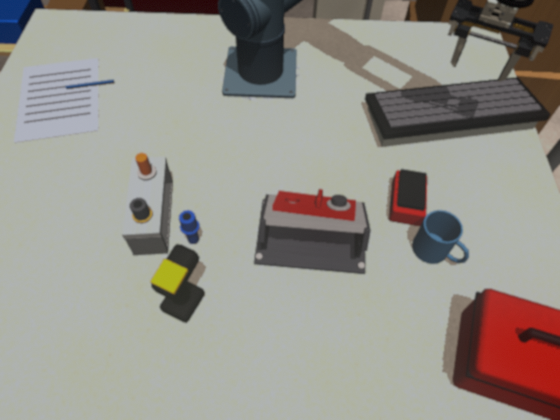

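View pics/top0.png

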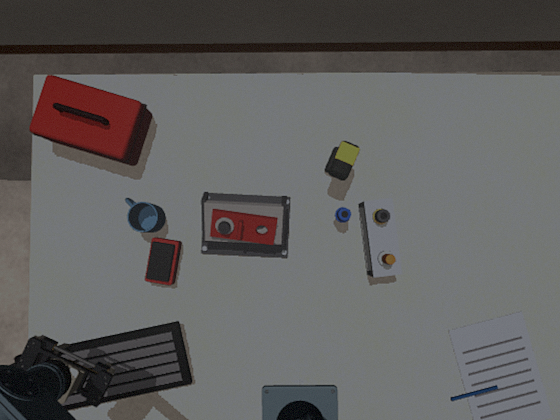

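```bash
python3 - <<'E'
import cv2,numpy as np
t=cv2.imread("pics/top0.png");s=cv2.imread("pics/scene0.png")
g=lambda a:cv2.convertScaleAbs(a,alpha=2.0,beta=10)
a=cv2.resize(g(t[185:265,195:300]),None,fx=7,fy=7,interpolation=cv2.INTER_CUBIC)
b=cv2.resize(g(t[195:285,325:410]),None,fx=6.5,fy=6.5,interpolation=cv2.INTER_CUBIC)
c=cv2.resize(s[180:275,250:375],None,fx=6.2,fy=6.2,interpolation=cv2.INTER_CUBIC)
d=cv2.resize(s[145:260,115:215],None,fx=5.2,fy=5.2,interpolation=cv2.INTER_CUBIC)
for n,i in zip("abcd",(a,b,c,d)): print(i.shape);cv2.imwrite(f"pics/crop_{n}.png",i)
E
```

```text
(560, 735, 3)
(585, 552, 3)
(589, 775, 3)
(598, 520, 3)
```

View pics/crop_a.png

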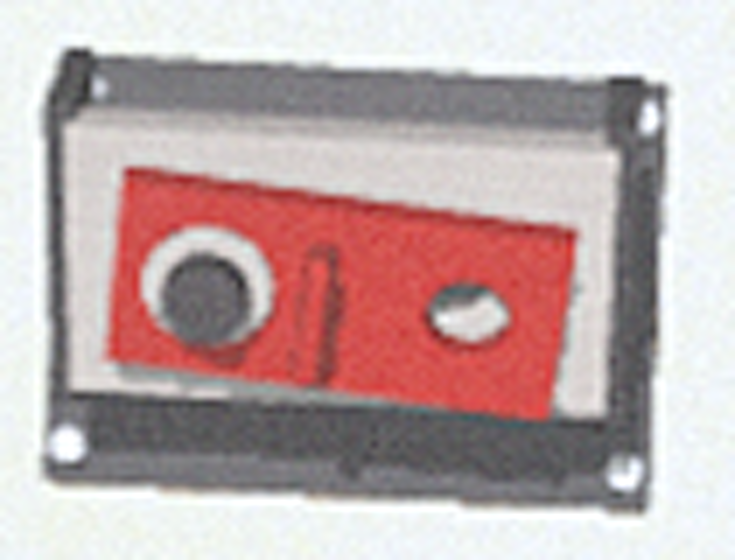

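View pics/crop_b.png

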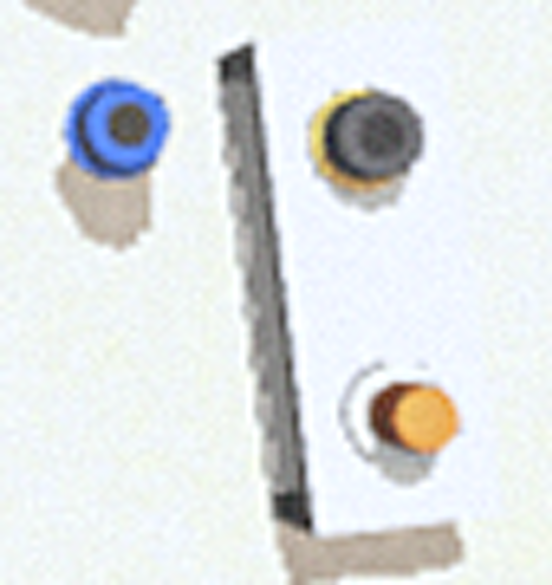

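View pics/crop_c.png

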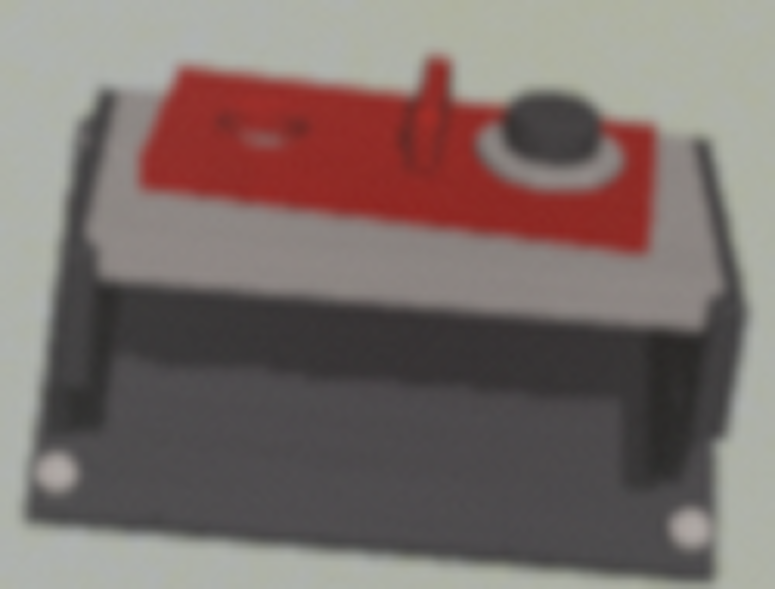

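View pics/crop_d.png

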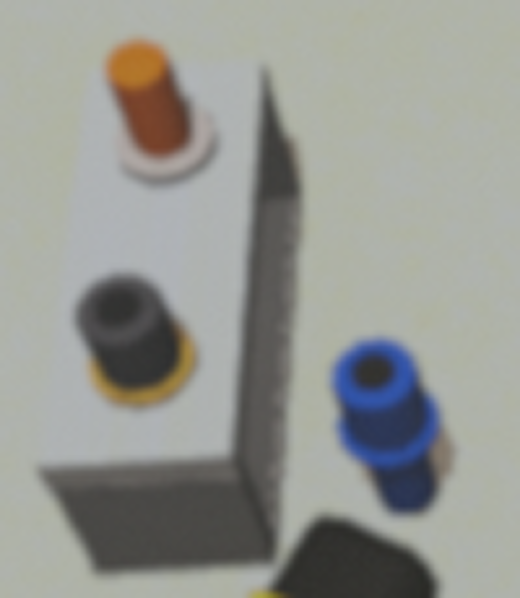

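```bash
cat > h.py <<'E'
import numpy as np,cv2
from scipy.spatial.transform import Rotation as R
from scipy.optimize import least_squares
from rig import *
C={n:calibration(n) for n in("scene","top")}
def proj(n,P):
    c=C[n];T=np.linalg.inv(c["extrinsics"]);P=np.atleast_2d(P)
    q=P@T[:3,:3].T+T[:3,3]
    return np.c_[c["fx"]*q[:,0]/q[:,2]+c["cx"],c["fy"]*q[:,1]/q[:,2]+c["cy"]]
def ray(n,uv):
    c=C[n];E=c["extrinsics"];d=E[:3,:3]@[(uv[0]-c["cx"])/c["fx"],(uv[1]-c["cy"])/c["fy"],1]
    return E[:3,3],d
def onz(n,uv,z):
    o,d=ray(n,uv);return o+d*(z-o[2])/d[2]
def stand(p):  # x,y,yaw
    Rs=R.from_euler('z',p[2]).as_matrix();return Rs,np.array([p[0],p[1],0])
def deck(p):
    Rs,t=stand(p);Rd=Rs@np.array([[np.cos(np.pi/6),0,-.5],[0,1,0],[.5,0,np.cos(np.pi/6)]])
    return Rd,t+[0,0,.108]
def unc(off,s,XY): return (np.array(XY,float)+.5)/s-.5+np.array(off)
E
python3 - <<'E'
from h import *
A=lambda *p:unc((195,185),7,p); Cc=lambda *p:unc((250,180),6.2,p)
# deck upper-face corners
K=np.array([[.055,.140,0],[.055,-.060,0],[-.055,-.060,0],[-.055,.140,0]])
top=A((70,112),(616,150),(607,415),(70,392))
B=np.array([[.085,-.08,0],[.085,.16,0]]) ; sb=Cc((28,520),(714,580))
Bt=np.array([[.085,.16,0],[.085,-.08,0],[-.085,-.08,0],[-.085,.16,0]]) ; tb=A((48,55),(665,85),(648,510),(48,480))
L=np.array([[.055,-.06,-.016],[.055,.14,-.016]]); sl=Cc((100,278),(705,330))
def f(p,full=True):
    Rd,t=deck(p);Rs,ts=stand(p)
    r=[proj("top",K@Rd.T+t)-top,proj("scene",L@Rd.T+t)-sl,proj("scene",B@Rs.T+ts)-sb,.5*(proj("top",Bt@Rs.T+ts)-tb)]
    return np.vstack(r).ravel()
s=least_squares(f,[.5,.05,0],loss="soft_l1")
print(s.x,np.degrees(s.x[2]));print(f(s.x).reshape(-1,2).round(1))
np.save("stand.npy",s.x)
Rd,t=deck(s.x)
# red hole (upper rim): top image ellipse centre
for n,uv in (("top",A((469,314))[0]),("scene",Cc((264,127))[0])):
    o,d=ray(n,uv);nn=Rd[:,2];k=(nn@(t+nn*.013)-nn@o)/(nn@d);print(n,"hole in deck",Rd.T@(o+d*k-t))
b=A((205,300),(205,285))
D=lambda *p:unc((325,195),6.5,p); S=lambda *p:unc((115,145),5.2,p)
for nm,n,uv,z in (("drift top","top",D((426,418))[0],.145),("drift top","scene",S((139,66))[0],.145),("bolt top","top",D((377,135))[0],.130),("bolt top","scene",S((121,308))[0],.130),("collar","scene",S((165,140))[0],.094),("flange","scene",S((142,360))[0],.094)):
    print(nm,n,onz(n,uv,z))
E
```

```text
[ 0.54024728  0.10544666 -0.05491008] -3.146116037838113
[[-1.1  1.5]
 [ 0.3 -0.1]
 [-0.4 -0.3]
 [ 0.  -0.7]
 [-2.3 -0.8]
 [ 2.1 -0.6]
 [-0.5  0.3]
 [ 0.1  0.4]
 [ 1.5 -0.2]
 [ 0.2 -0.3]
 [ 0.  -0.2]
 [-0.2 -0.1]]
top hole in deck [-0.00831427 -0.00872673  0.013     ]
scene hole in deck [-0.00222717 -0.0079071   0.013     ]
drift top top [ 0.45040669 -0.22132882  0.145     ]
drift top scene [ 0.45549589 -0.2202569   0.145     ]
bolt top top [ 0.55915674 -0.20808494  0.13      ]
bolt top scene [ 0.56246401 -0.20924095  0.13      ]
collar scene [ 0.45318424 -0.22229963  0.094     ]
flange scene [ 0.56299792 -0.20989762  0.094     ]
```

```bash
cat > fit.py <<'E'
from h import *
A=lambda *p:unc((195,185),7,p); Cc=lambda *p:unc((250,180),6.2,p)
D=lambda *p:unc((325,195),6.5,p); S=lambda *p:unc((115,145),5.2,p)
K=np.array([[.055,.140,0],[.055,-.060,0],[-.055,-.060,0],[-.055,.140,0]])
top=A((70,112),(616,150),(607,415),(70,392))
B=np.array([[.085,-.08,0],[.085,.16,0]]) ; sb=Cc((28,520),(714,580))
Bt=np.array([[.085,.16,0],[.085,-.08,0],[-.085,-.08,0],[-.085,.16,0]]) ; tb=A((48,55),(665,85),(648,510),(48,480))
L=np.array([[.055,-.06,-.016],[.055,.14,-.016]]); sl=Cc((100,278),(705,330))
rt=A((126,170),(577,230),(550,418),(108,358)); rs=Cc((182,68),(655,127),(648,252),(140,188))
def red(dy,th,y0,pts):
    c,s=np.cos(th),np.sin(th);o=[]
    for x,y,z in pts: o.append([c*x-s*y, .095+dy+s*x+c*y, z])
    return np.array(o)
def f(p):
    Rd,t=deck(p);Rs,ts=stand(p);dy,th,y0=p[3:6];bt,bs=p[6:8],p[8:10]
    W=lambda P:P@Rd.T+t
    hy=y0-.165
    up=lambda l:red(dy,th,y0,l)
    q=.0375
    r=[proj("top",W(K))+bt-top,proj("scene",W(L))+bs-sl,proj("scene",B@Rs.T+ts)+bs-sb,.5*(proj("top",Bt@Rs.T+ts)+bt-tb),
     proj("top",W(up([[q,y0,.013],[q,hy,.013],[-q,hy,.013],[-q,y0,.013]])))+bt-rt,
     proj("scene",W(up([[-q,hy,.013],[-q,y0,.013],[q,y0,.001],[q,hy,.001]])))+bs-rs,
     proj("top",W(up([[0,-.095,.013]])))+bt-A((469,314)),
     proj("top",W(up([[0,0,.031]])))+bt-A((205,300)), proj("scene",W(up([[0,0,.031]])))+bs-Cc((553,115)),
     [p[6:8]],[p[8:10]]]
    # holder
    hx,hy_,ya=p[10:13];u=np.array([np.cos(ya),np.sin(ya),0])
    for n,b,dr,bo in(("top",bt,D((426,418)),D((377,135))),("scene",bs,S((139,66)),S((121,308)))):
        r+=[proj(n,np.array([hx,hy_,.145])-.055*u)+b-dr,proj(n,np.array([hx,hy_,.13])+.055*u)+b-bo]
    return np.vstack(r).ravel()
s=least_squares(f,[.54,.105,-.05,0,.1,.03,0,0,0,0,.5,-.21,0],loss="soft_l1")
p=s.x;print(p.round(4),np.degrees(p[[2,4,12]]));print(f(p).reshape(-1,2).round(1).tolist())
Rd,t=deck(p);print("hole deck",red(p[3],p[4],0,[[0,-.095,.013]]))
u=np.array([np.cos(p[12]),np.sin(p[12])]);print("drift",p[10:12]-.055*u,"bolt",p[10:12]+.055*u)
np.save("fit.npy",p)
E
python3 fit.py
```

```text
[ 0.5406  0.1054 -0.0581 -0.0096 -0.0919  0.0354  0.0423  0.1082  0.1044
  0.4483  0.5063 -0.2151  0.1111] [-3.3272195  -5.26751426  6.36727358]
[[-1.0, 1.3], [0.5, -0.1], [-0.4, -0.2], [0.0, -0.9], [-2.3, -0.3], [2.1, 0.2], [-0.5, 0.8], [0.1, 1.2], [1.6, -0.3], [0.3, -0.2], [-0.0, -0.1], [-0.2, -0.2], [-0.6, 0.9], [0.2, 1.0], [0.1, -0.4], [-0.2, -0.2], [-0.6, -0.5], [0.5, -0.6], [0.2, 0.6], [-0.4, 0.4], [0.2, 0.1], [-0.0, 0.6], [0.2, -1.1], [0.0, 0.1], [0.1, 0.4], [-0.0, -0.4], [0.4, -0.6], [0.0, -1.0], [0.4, -0.2]]
hole deck [[-0.00872157 -0.00918073  0.013     ]]
drift [ 0.45166689 -0.22124629] bolt [ 0.56098835 -0.20904715]
```

```bash
cat >> h.py <<'E'
def plan(pos,Rt,n,st=None):
    """rows for straight move from current pose to pos,Rt in n equal steps"""
    s=st or get_state();p0=np.array(s["ee_pos"]);R0=R.from_quat(s["tool_rot"])
    rv=(R0.inv()*R.from_matrix(Rt)).as_rotvec()
    out=[]
    Rk=R0
    for k in range(n):
        d=Rk.inv().apply((np.array(pos)-p0)/n)
        out.append([[round(float(v),4) for v in d],[round(float(v),2) for v in np.degrees(rv/n)]])
        Rk=Rk*R.from_rotvec(rv/n)
    print("tot",np.round((np.array(pos)-p0)*1000,1),"rot",np.degrees(rv).round(1))
    for i in range(0,n,12): print(str(out[i:i+12]).replace(" ",""))
def down(yaw): # tool y at heading yaw, z down
    y=np.array([np.cos(yaw),np.sin(yaw),0]);z=np.array([0,0,-1.]);return np.c_[np.cross(y,z),y,z]
def st():
    s=get_state();print("t",round(s["t"],2),"p",s["ee_pos"].round(4),"F",s["ft_force"].round(1),"T",s["ft_torque"].round(2),"op",round(s["opening"],4));return s
E
python3 - <<'E'
from h import *
p=np.load("fit.npy")
plan([.4517,-.2212,.215],down(p[2]),16)
E
```

```text
tot [ 217.4 -718.2   25.4] rot [-0.1  0.  68.1]
[[[-0.0314,-0.0348,-0.0015],[-0.01,0.0,4.25]],[[-0.0339,-0.0324,-0.0015],[-0.01,0.0,4.25]],[[-0.0362,-0.0298,-0.0015],[-0.01,0.0,4.25]],[[-0.0384,-0.027,-0.0016],[-0.01,0.0,4.25]],[[-0.0402,-0.0241,-0.0016],[-0.01,0.0,4.25]],[[-0.0419,-0.021,-0.0016],[-0.01,0.0,4.25]],[[-0.0434,-0.0179,-0.0016],[-0.01,0.0,4.25]],[[-0.0446,-0.0146,-0.0016],[-0.01,0.0,4.25]],[[-0.0455,-0.0112,-0.0016],[-0.01,0.0,4.25]],[[-0.0462,-0.0078,-0.0016],[-0.01,0.0,4.25]],[[-0.0467,-0.0044,-0.0016],[-0.01,0.0,4.25]],[[-0.0469,-0.0009,-0.0016],[-0.01,0.0,4.25]]]
[[[-0.0468,0.0026,-0.0016],[-0.01,0.0,4.25]],[[-0.0465,0.006,-0.0016],[-0.01,0.0,4.25]],[[-0.0459,0.0095,-0.0016],[-0.01,0.0,4.25]],[[-0.0451,0.0129,-0.0016],[-0.01,0.0,4.25]]]
```

```bash
python3 -m jog '[[[-0.031,-0.035,-0.005],[0,0,4.25]],[[-0.034,-0.032,-0.005],[0,0,4.25]],[[-0.036,-0.030,-0.005],[0,0,4.25]],[[-0.038,-0.027,-0.005],[0,0,4.25]],[[-0.040,-0.024,-0.005],[0,0,4.25]],[[-0.042,-0.021,0],[0,0,4.25]],[[-0.043,-0.018,0],[0,0,4.25]],[[-0.045,-0.015,0],[0,0,4.25]],[[-0.046,-0.011,0],[0,0,4.25]],[[-0.046,-0.008,0],[0,0,4.25]],[[-0.047,-0.004,0],[0,0,4.25]],[[-0.047,-0.001,0],[0,0,4.25]]]' 0.07
python3 -m jog '[[[-0.047,0.003,0],[0,0,4.25]],[[-0.046,0.006,0],[0,0,4.25]],[[-0.046,0.010,0],[0,0,4.25]],[[-0.045,0.013,0],[0,0,4.25]],[[0,0,0],[0,0,0]],[[0,0,0],[0,0,0]]]'
python3 - <<'E'
from h import *
p=np.load("fit.npy")
st();cv2.imwrite("pics/top1.png",get_image("top"));cv2.imwrite("pics/scene1.png",get_image("scene"))
plan([.4517,-.2212,.102],down(p[2]),5)
E
```

```text
t: 1.3
ee_pos: [0.3971, -0.0432, 0.2153]
tool_rot: [0.619, 0.786, 0.0, 0.0]
ft_force: [1.2, 0.3, -0.8]
opening: 0.0703
t: 1.9
ee_pos: [0.4522, -0.2207, 0.2144]
tool_rot: [0.727, 0.686, -0.0, -0.001]
ft_force: [0.3, 0.0, 1.0]
opening: 0.0701
t 1.9 p [ 0.4522 -0.2207  0.2144] F [0.3 0.  1. ] T [-0.05  0.09  0.05] op 0.0701
tot [  -0.4   -2.1 -113. ] rot [-0.1 -0.1  0.1]
[[[-0.0004,-0.0,0.0226],[-0.01,-0.01,0.03]],[[-0.0004,-0.0,0.0226],[-0.01,-0.01,0.03]],[[-0.0004,-0.0,0.0226],[-0.01,-0.01,0.03]],[[-0.0004,-0.0,0.0226],[-0.01,-0.01,0.03]],[[-0.0004,-0.0001,0.0226],[-0.01,-0.01,0.03]]]
```

```bash
python3 -m jog '[[[0,0,0.025],[0,0,0]],[[0,0,0.025],[0,0,0]],[[0,0,0.025],[0,0,0]],[[0,0,0.02],[0,0,0]],[[0,0,0.0165],[0,0,0]],[[0,0,0],[0,0,0]]]'
python3 -m jog '[[[0,0,0],[0,0,0]],[[0,0,0],[0,0,0]],[[0,0,0],[0,0,0]],[[0,0,0],[0,0,0]],[[0,0,0],[0,0,0]],[[0,0,0],[0,0,0]]]' 0.0
python3 - <<'E'
from h import *
st();cv2.imwrite("pics/scene2.png",get_image("scene")[100:270,80:260].repeat(4,0).repeat(4,1)[:600])
E
```

```text
t: 2.6
ee_pos: [0.4511, -0.2174, 0.1022]
tool_rot: [0.726, 0.688, -0.0, -0.002]
ft_force: [-0.5, 0.0, -0.1]
opening: 0.0699
t: 3.2
ee_pos: [0.4522, -0.2203, 0.104]
tool_rot: [0.727, 0.687, -0.0, -0.0]
ft_force: [-3.9, -0.4, 3.4]
opening: 0.0265
t 3.2 p [ 0.4522 -0.2203  0.104 ] F [-3.9 -0.4  3.4] T [-0.03  0.88 -0.01] op 0.0265
```

View pics/scene2.png

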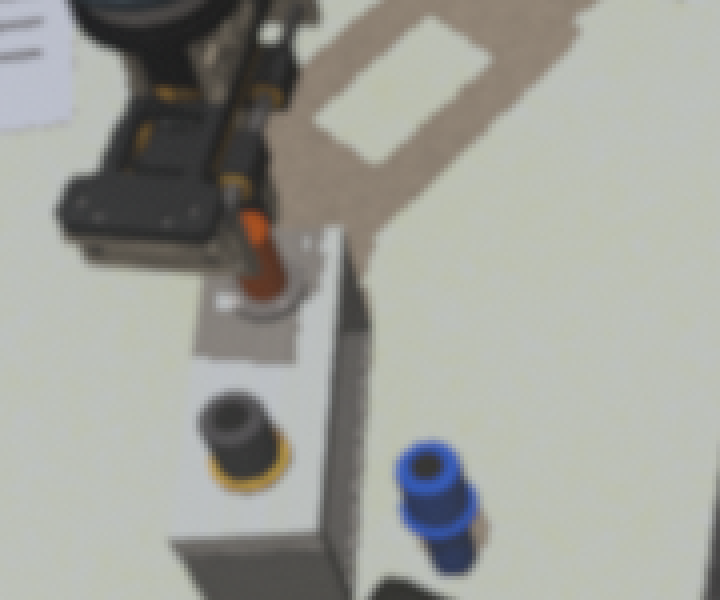

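```bash
python3 -m jog '[[[0,0,-0.01],[0,0,0]],[[0,0,-0.025],[0,0,0]],[[0,0,-0.03],[0,0,0]],[[0,0,-0.04],[0,0,0]],[[0,0,-0.03],[0,0,0]],[[0,0,-0.01],[0,0,0]],[[0,0,0],[0,0,0]]]'
python3 - <<'E'
from h import *
for i in range(2):st()
t=get_image("top");s=get_image("scene")
cv2.imwrite("pics/scene3.png",cv2.resize(s[60:210,80:260],None,fx=4,fy=4,interpolation=2))
cv2.imwrite("pics/top3.png",cv2.convertScaleAbs(cv2.resize(t[200:330,330:480],None,fx=4.5,fy=4.5,interpolation=2),alpha=2))
E
```

```text
t: 3.95
ee_pos: [0.4533, -0.2206, 0.2499]
tool_rot: [0.727, 0.687, 0.0, 0.001]
ft_force: [0.8, 0.5, -5.2]
opening: 0.0252
t 3.95 p [ 0.4533 -0.2206  0.2499] F [ 0.8  0.5 -5.2] T [-0.05  0.09 -0.03] op 0.0252
t 3.95 p [ 0.4533 -0.2206  0.2499] F [ 0.8  0.5 -5.2] T [-0.05  0.09 -0.03] op 0.0252
```

View pics/scene3.png

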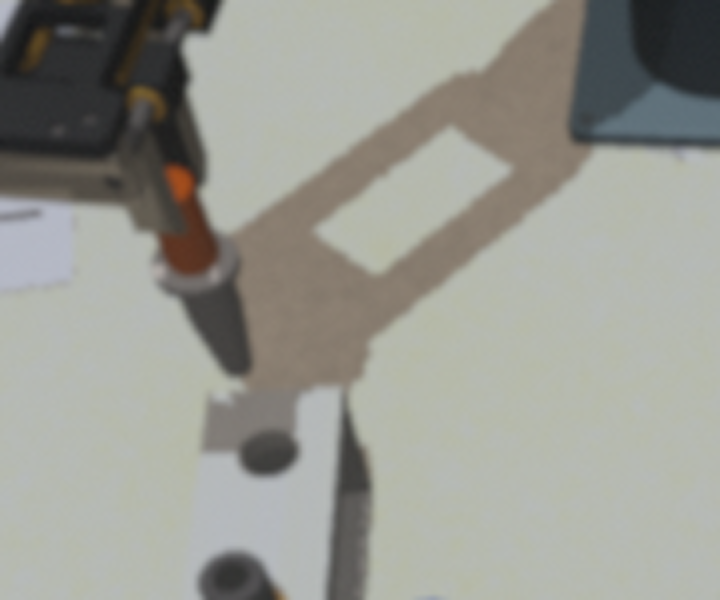

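View pics/top3.png

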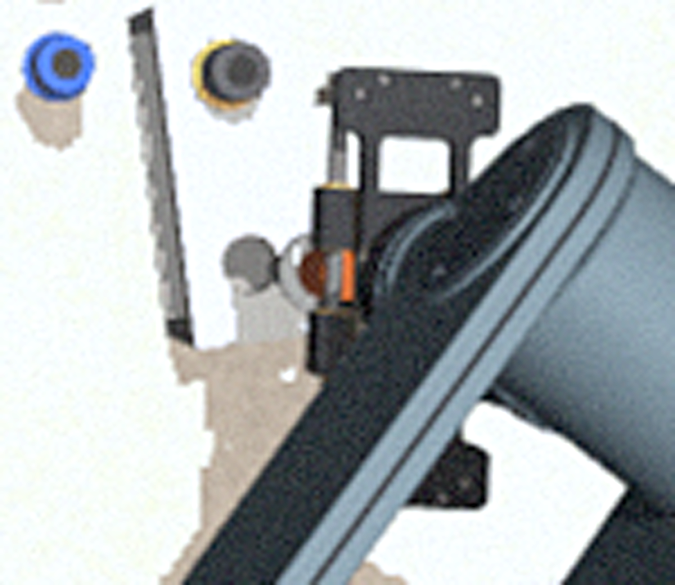

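```bash
python3 - <<'E'
from h import *
U=lambda x,y:unc((80,60),4,(x,y))
p=np.load("fit.npy");b=p[8:10]
print("slot",onz("scene",U(268,452)-b,.09))
T=lambda x,y:unc((330,200),4.5,(x,y))
print("slot top",onz("top",T(249,265)-p[6:8],.09))
# commanded TCP ~ (.4525,-.2205,.248); tip z = .248-.088=.160; collar top at +.081
for nm,uv,z in(("collar",U(196,262),.2405),("tip",U(237,368),.1605)): print(nm,onz("scene",uv-b,z))
s=get_state();ax=-R.from_quat(s["tool_rot"]).as_matrix()[:,2];print(ax)
E
```

```text
slot [ 0.45190491 -0.22307038  0.09      ]
slot top [ 0.44934973 -0.22087383  0.09      ]
collar [ 0.45487676 -0.2214265   0.2405    ]
tip [ 0.45223878 -0.22239556  0.1605    ]
[ 0.00218161 -0.00185616  0.9999959 ]
```

```bash
cat >> h.py <<'E'
P=np.load("fit.npy") 
Rd,td=deck(P)
RT=np.c_[np.cross(Rd[:,0],-Rd[:,2]),Rd[:,0],-Rd[:,2]]
def dpos(x,y,z): return td+Rd@np.array([x,y,z])   # deck mm->world (m)
def indeck(s=None):
    s=s or get_state();q=Rd.T@(s["ee_pos"]-td)*1000;f=Rd.T@s["ft_force"]
    e=np.degrees((R.from_matrix(RT).inv()*R.from_quat(s["tool_rot"])).as_rotvec())
    print("t",round(s["t"],2),"TCP deck mm",q.round(1),"F deck",f.round(1),"roterr",e.round(2),"op",round(s["opening"],4),"T",s["ft_torque"].round(2));return q,f
E
python3 - <<'E'
from h import *
print(dpos(-.0087,-.0092,.117))
print("hole world",dpos(-.0087,-.0092,.013))
plan(dpos(-.0087,-.0092,.150),RT,9)
E
```

```text
[0.47416741 0.10005949 0.20497497]
hole world [0.52607976 0.0970415  0.11490833]
tot [  5.8 320.7 -13.6] rot [-30.1  -0.1   0. ]
[[[0.0356,-0.0014,0.0016],[-3.35,-0.01,0.0]],[[0.0356,-0.0015,0.0015],[-3.35,-0.01,0.0]],[[0.0356,-0.0016,0.0014],[-3.35,-0.01,0.0]],[[0.0356,-0.0016,0.0013],[-3.35,-0.01,0.0]],[[0.0356,-0.0017,0.0012],[-3.35,-0.01,0.0]],[[0.0356,-0.0018,0.0011],[-3.35,-0.01,0.0]],[[0.0356,-0.0018,0.001],[-3.35,-0.01,0.0]],[[0.0356,-0.0019,0.0008],[-3.35,-0.01,0.0]],[[0.0356,-0.002,0.0007],[-3.35,-0.01,0.0]]]
```

```bash
python3 -m jog '[[[0.0356,-0.0015,0.0015],[-3.35,0,0]],[[0.0356,-0.0015,0.0015],[-3.35,0,0]],[[0.0356,-0.0015,0.0015],[-3.35,0,0]],[[0.0356,-0.0016,0.0013],[-3.35,0,0]],[[0.0356,-0.0017,0.0012],[-3.35,0,0]],[[0.0356,-0.0018,0.001],[-3.35,0,0]],[[0.0356,-0.0018,0.001],[-3.35,0,0]],[[0.0356,-0.002,0.0008],[-3.35,0,0]],[[0.0356,-0.002,0.0007],[-3.35,0,0]],[[0,0,0],[0,0,0]],[[0,0,0],[0,0,0]]]'
python3 - <<'E'
from h import *
for i in range(2): indeck()
t=get_image("top");s=get_image("scene")
indeck()
cv2.imwrite("pics/scene4.png",cv2.resize(s[120:270,240:390],None,fx=4,fy=4,interpolation=2))
cv2.imwrite("pics/top4.png",cv2.convertScaleAbs(cv2.resize(t[180:310,190:320],None,fx=4.5,fy=4.5,interpolation=2),alpha=2))
E
```

```text
t: 5.15
ee_pos: [0.4555, 0.102, 0.2319]
tool_rot: [0.701, 0.665, 0.177, 0.187]
ft_force: [-0.0, -1.1, -4.2]
opening: 0.0251
t 5.15 TCP deck mm [-11.5  -8.4 149.6] F deck [-2.1 -1.1 -3.7] roterr [ 0.19  0.13 -0.31] op 0.0251 T [-0.03  0.73  0.03]
t 5.15 TCP deck mm [-11.5  -8.4 149.6] F deck [-2.1 -1.1 -3.7] roterr [ 0.19  0.13 -0.31] op 0.0251 T [-0.03  0.73  0.03]
t 5.25 TCP deck mm [ -8.8 -10.4 150. ] F deck [-2.5 -0.  -3.5] roterr [ 0.03 -0.   -0.06] op 0.0252 T [-0.03  0.74  0.02]
```

View pics/scene4.png

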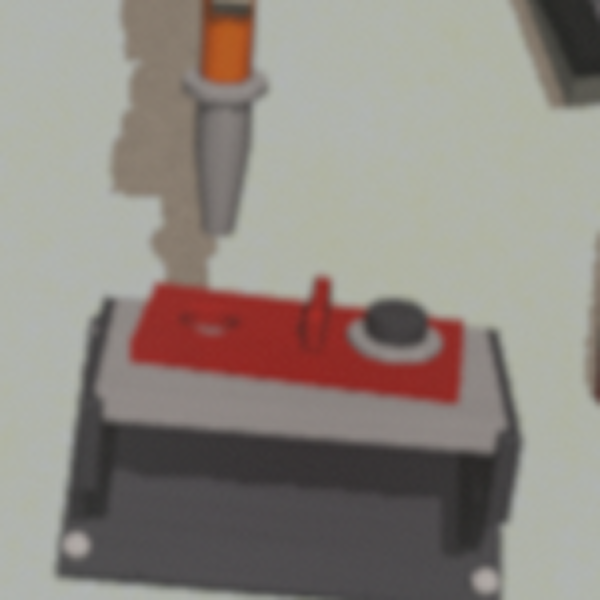

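View pics/top4.png

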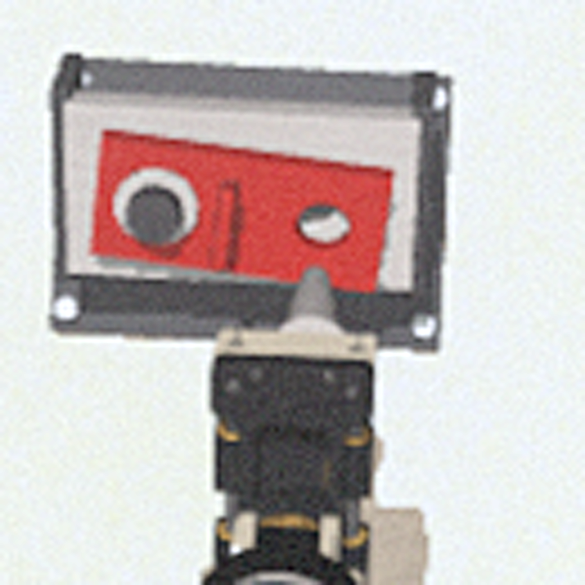

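```bash
python3 - <<'E'
from h import *
q,f=indeck()
o=q/1000
tip=o-[0,0,.088]; col=tip+[0,0,.081]
for n,off,s,b in(("scene",(240,120),4,P[8:10]),("top",(190,180),4.5,P[6:8])):
    for k,v in(("tip",tip),("collar",col),("hole",np.array([-.0087,-.0092,.013])),("axis@13",np.array([tip[0],tip[1],.013]))):
        print(n,k,((proj(n,dpos(*v))[0]+b-off+.5)*s-.5).round(0))
E
```

```text
t 5.25 TCP deck mm [ -8.8 -10.4 150. ] F deck [-2.5 -0.  -3.5] roterr [ 0.03 -0.   -0.06] op 0.0252 T [-0.03  0.74  0.02]
scene tip [213. 230.]
scene collar [225.  75.]
scene hole [209. 319.]
scene axis@13 [206. 318.]
top tip [322. 268.]
top collar [314. 348.]
top hole [325. 225.]
top axis@13 [327. 225.]
```

```bash
python3 -m jog '[[[-0.001,0,0.012],[0,0,0]],[[0,0,0.014],[0,0,0]],[[0,0,0.010],[0,0,0]],[[0,0,0.006],[0,0,0]],[[0,0,0.002],[0,0,0]],[[0,0,0],[0,0,0]],[[0,0,0],[0,0,0]]]'
python3 - <<'E'
from h import *
indeck()
t=get_image("top");s=get_image("scene")
indeck()
cv2.imwrite("pics/s5.png",np.hstack([cv2.resize(s[170:230,255:335],None,fx=5,fy=5,interpolation=2),cv2.convertScaleAbs(cv2.resize(t[200:260,230:310],None,fx=5,fy=5,interpolation=2),alpha=2)]))
E
```

```text
t: 5.95
ee_pos: [0.4804, 0.0979, 0.1972]
tool_rot: [0.702, 0.663, 0.179, 0.189]
ft_force: [-0.6, 0.4, -4.2]
opening: 0.0253
t 5.95 TCP deck mm [ -7.1 -11.  107.1] F deck [-2.6  0.4 -3.3] roterr [-0.18  0.03 -0.05] op 0.0253 T [-0.05  0.83  0.02]
t 6.05 TCP deck mm [ -7.  -10.8 107.3] F deck [-2.7 -0.2 -3.4] roterr [-0.2   0.04 -0.07] op 0.0251 T [0.04 0.76 0.01]
```

View pics/s5.png

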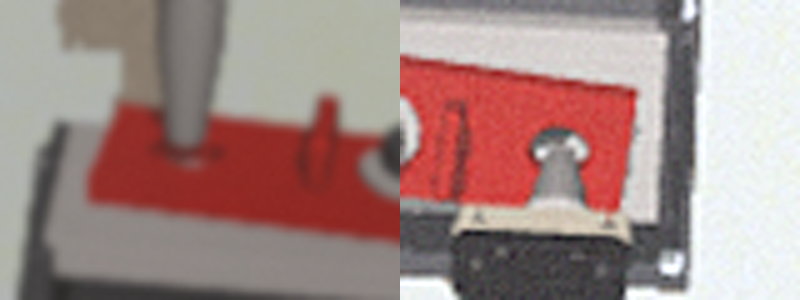

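```bash
python3 -m jog '[[[0,0,0.003],[0,0,0]],[[0,0,0.003],[0,0,0]],[[0,0,0.002],[0,0,0]],[[0,0,0],[0,0,0]]]'; python3 -c "
from h import *
indeck()"; python3 -m jog '[[[0,0,0.002],[0,0,0]],[[0,0,0.002],[0,0,0]],[[0,0,0],[0,0,0]]]'; python3 -c "
from h import *
indeck()"
```

```text
t: 6.45
ee_pos: [0.484, 0.0979, 0.1894]
tool_rot: [0.702, 0.663, 0.178, 0.189]
ft_force: [-0.2, 1.4, -3.6]
opening: 0.0248
t 6.45 TCP deck mm [ -7.8 -10.8  98.5] F deck [-2.1  1.3 -3. ] roterr [-0.1   0.04 -0.07] op 0.0248 T [-0.    0.82  0.  ]
t: 6.75
ee_pos: [0.4862, 0.0977, 0.1861]
tool_rot: [0.702, 0.663, 0.178, 0.189]
ft_force: [-0.7, 0.3, -4.2]
opening: 0.0252
t 6.75 TCP deck mm [ -7.6 -10.9  94.6] F deck [-2.7  0.2 -3.3] roterr [-0.12  0.03 -0.06] op 0.0252 T [-0.05  0.78  0.03]
```

```bash
python3 -m jog '[[[0,0,0.003],[0,0,0]],[[0.002,0.002,0],[0,0,0]],[[0.002,0.002,0],[0,0,0]],[[0.002,0.002,0],[0,0,0]],[[0,0,0],[0,0,0]]]'; python3 -c "
from h import *
indeck()"; python3 -m jog '[[[0.002,0.001,0],[0,0,0]],[[0.002,0.001,0],[0,0,0]],[[0.001,0,0],[0,0,0]],[[0,0,0],[0,0,0]]]'; python3 -c "
from h import *
indeck()"
```

```text
t: 7.25
ee_pos: [0.493, 0.1036, 0.1866]
tool_rot: [0.702, 0.663, 0.178, 0.189]
ft_force: [-2.2, -0.0, -4.2]
opening: 0.0255
t 7.25 TCP deck mm [-1.8 -4.6 91.8] F deck [-4.  -0.2 -2.6] roterr [-0.08  0.04 -0.09] op 0.0255 T [-0.13  1.09 -0.06]
t: 7.65
ee_pos: [0.4948, 0.1083, 0.1875]
tool_rot: [0.702, 0.663, 0.178, 0.189]
ft_force: [-3.7, -1.3, -3.2]
opening: 0.0252
t 7.65 TCP deck mm [ 0.   0.3 91.8] F deck [-4.7 -1.5 -1. ] roterr [-0.1   0.03 -0.08] op 0.0252 T [-0.23  1.6  -0.16]
```

```bash
python3 -m jog '[[[0.001,0.001,0],[0,0,0]],[[0.001,0.001,0],[0,0,0]],[[0.001,0.001,0],[0,0,0]],[[0,0,0],[0,0,0]]]'; python3 - <<'E'
from h import *
indeck()
t=get_image("top");s=get_image("scene")
indeck()
cv2.imwrite("pics/s6.png",np.hstack([cv2.resize(s[160:220,255:335],None,fx=5,fy=5,interpolation=2),cv2.convertScaleAbs(cv2.resize(t[200:260,230:310],None,fx=5,fy=5,interpolation=2),alpha=2)]))
E
```

```text
t: 8.05
ee_pos: [0.4976, 0.1112, 0.189]
tool_rot: [0.702, 0.663, 0.178, 0.189]
ft_force: [-3.4, -0.6, -3.9]
opening: 0.0253
t 8.05 TCP deck mm [ 3.1  3.3 91.8] F deck [-4.9 -0.8 -1.7] roterr [-0.09  0.04 -0.07] op 0.0253 T [-0.12  1.99 -0.16]
t 8.15 TCP deck mm [ 3.1  3.2 91.8] F deck [-5.8  0.  -2.2] roterr [-0.1   0.04 -0.07] op 0.0252 T [-0.15  2.03 -0.14]
```

View pics/s6.png

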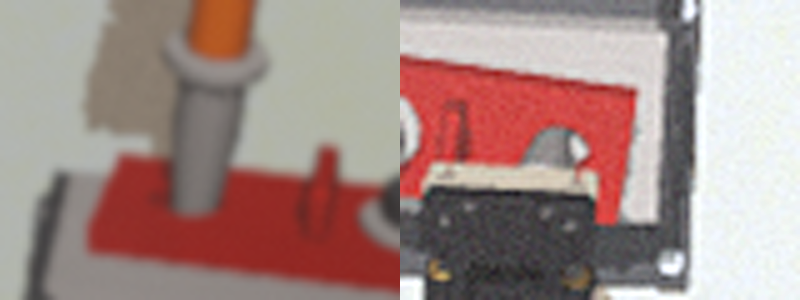

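```bash
python3 - <<'E'
from h import *
t=get_image("top");s=get_image("scene")
cv2.imwrite("pics/s7.png",cv2.resize(s[120:240,250:400],None,fx=5,fy=5,interpolation=2))
cv2.imwrite("pics/t7.png",cv2.convertScaleAbs(cv2.resize(t[185:265,195:300],None,fx=7,fy=7,interpolation=2),alpha=2))
q,f=indeck();o=q/1000
tip=o-[0,0,.088]; col=tip+[0,0,.081]
for n,off,sc,b in(("scene",(250,120),5,P[8:10]),("top",(195,185),7,P[6:8])):
    for k,v in(("tip",tip),("collar",col),("hole",np.array([-.0087,-.0092,.013])),("axis@13",np.array([tip[0],tip[1],.013]))):
        print(n,k,((proj(n,dpos(*v))[0]+b-off+.5)*sc-.5).round(0))
E
```

```text
t 8.25 TCP deck mm [ 3.1  3.2 91.8] F deck [-6.3 -0.2 -0.7] roterr [-0.1   0.03 -0.06] op 0.0249 T [-0.15  2.09 -0.13]
scene tip [238. 433.]
scene collar [254. 249.]
scene hole [211. 398.]
scene axis@13 [240. 413.]
top tip [439. 273.]
top collar [425. 384.]
top hole [471. 315.]
top axis@13 [437. 285.]
```

View pics/s7.png

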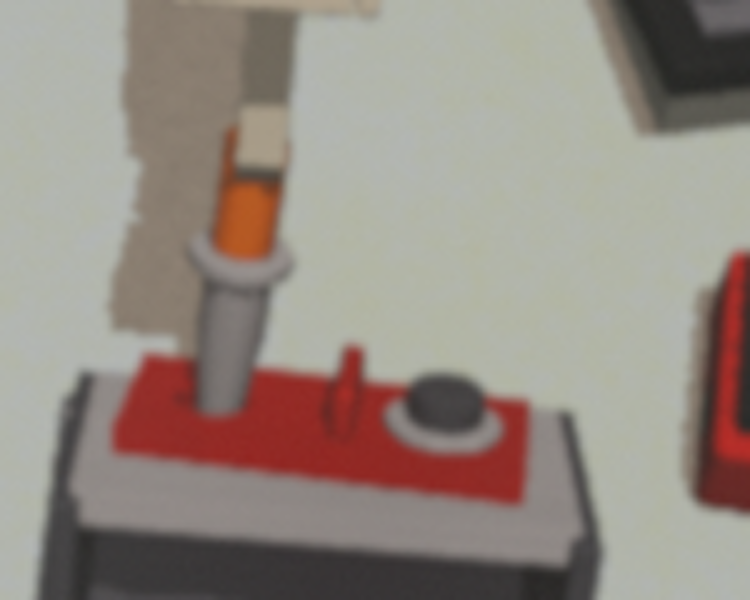

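View pics/t7.png

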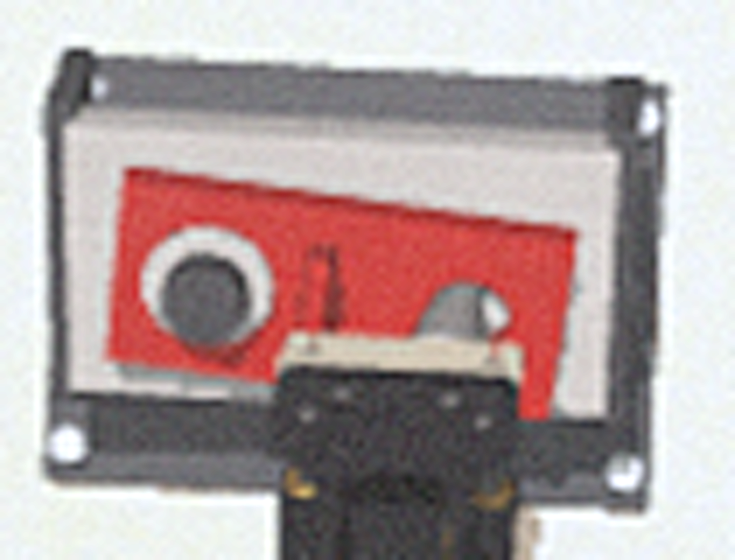

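```bash
python3 -m jog '[[[-0.0025,-0.003,0],[0,0,0]],[[-0.0025,-0.003,0],[0,0,0]],[[0,0,0],[0,0,0]]]'; python3 - <<'E'
from h import *
t=get_image("top");s=get_image("scene")
cv2.imwrite("pics/s8.png",cv2.resize(s[120:240,250:400],None,fx=5,fy=5,interpolation=2))
cv2.imwrite("pics/t8.png",cv2.convertScaleAbs(cv2.resize(t[185:265,195:300],None,fx=7,fy=7,interpolation=2),alpha=2))
q,f=indeck();o=q/1000
tip=o-[0,0,.088]; col=tip+[0,0,.081]
for n,off,sc,b in(("scene",(250,120),5,P[8:10]),("top",(195,185),7,P[6:8])):
    for k,v in(("tip",tip),("collar",col),("hole",np.array([-.0087,-.0092,.013])),("axis@13",np.array([tip[0],tip[1],.013])),("handletop",tip+[0,0,.13])):
        print(n,k,((proj(n,dpos(*v))[0]+b-off+.5)*sc-.5).round(0))
E
```

```text
t: 8.55
ee_pos: [0.4935, 0.1061, 0.1874]
tool_rot: [0.702, 0.663, 0.18, 0.19]
ft_force: [0.0, -0.0, -4.6]
opening: 0.0253
t 8.65 TCP deck mm [-1.  -1.9 92.3] F deck [-2.4 -1.5 -3.4] roterr [-0.31  0.04 -0.03] op 0.0251 T [0.02 0.8  0.05]
scene tip [226. 427.]
scene collar [242. 243.]
scene hole [211. 398.]
scene axis@13 [228. 408.]
scene handletop [252. 123.]
top tip [452. 284.]
top collar [439. 396.]
top hole [471. 315.]
top axis@13 [451. 295.]
top handletop [430. 470.]
```

View pics/s8.png

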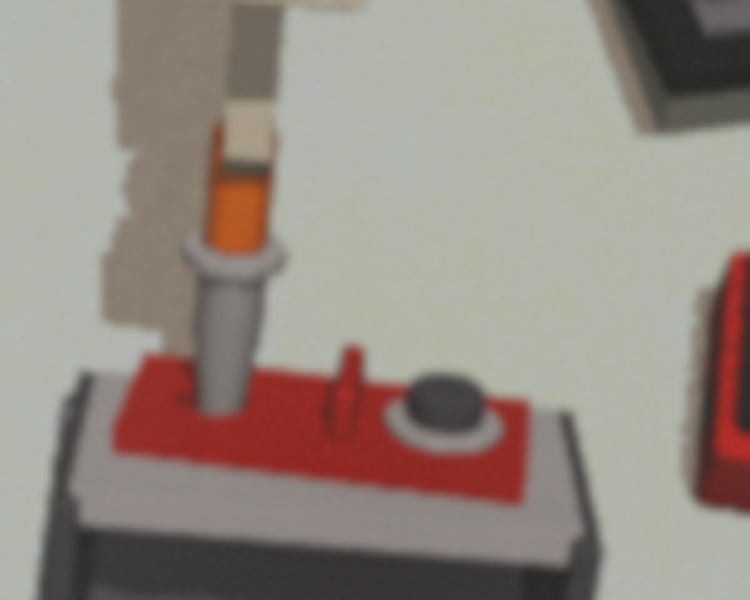

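View pics/t8.png

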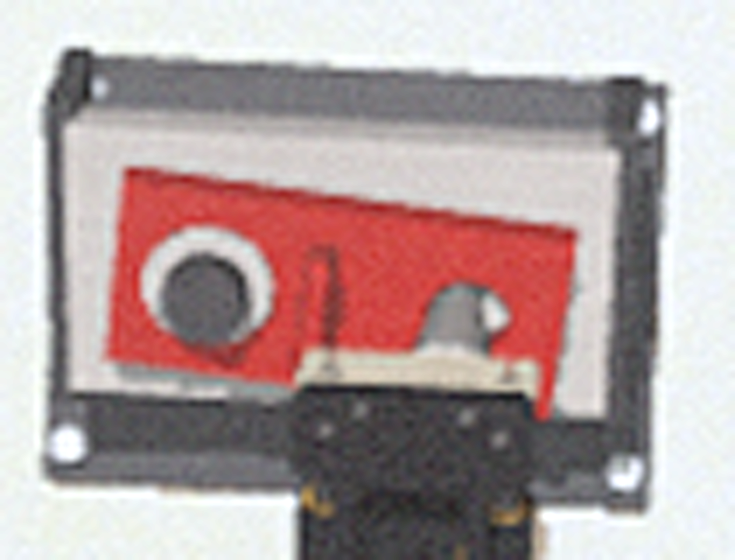

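```bash
python3 -m jog '[[[0.001,0,0.002],[0,0,0]],[[0,0,0.002],[0,0,0]],[[0,0,0.002],[0,0,0]],[[0,0,0],[0,0,0]]]'; python3 -c "
from h import *
indeck()"; python3 -m jog '[[[0,0,0.0015],[0,0,0]],[[0,0,0.0015],[0,0,0]],[[0,0,0],[0,0,0]]]'; python3 -c "
from h import *
indeck()"
```

```text
t: 9.05
ee_pos: [0.4965, 0.1072, 0.1819]
tool_rot: [0.702, 0.663, 0.179, 0.19]
ft_force: [-0.1, -1.4, -2.1]
opening: 0.025
t 9.05 TCP deck mm [-1.3 -0.8 86.1] F deck [-1.1 -1.4 -1.8] roterr [-0.27  0.04 -0.09] op 0.025 T [-0.27  0.32 -0.09]
t: 9.35
ee_pos: [0.4981, 0.1072, 0.1798]
tool_rot: [0.702, 0.663, 0.18, 0.19]
ft_force: [-4.2, -0.2, 4.1]
opening: 0.025
t 9.35 TCP deck mm [-0.9 -0.7 83.5] F deck [-1.6 -0.5  5.6] roterr [-0.3   0.05 -0.07] op 0.025 T [-0.2   0.42 -0.06]
```

```bash
cat > look.py <<'E'
from h import *
import sys
k=sys.argv[1]
t=get_image("top");s=get_image("scene")
a=cv2.resize(s[135:235,260:360],None,fx=4,fy=4,interpolation=2)
b=cv2.convertScaleAbs(cv2.resize(t[190:262,228:300],None,fx=5.556,fy=5.556,interpolation=2),alpha=2)
cv2.imwrite(f"pics/l{k}.png",np.hstack([a,b[:400,:400]]))
q,f=indeck();o=q/1000
tip=o-[0,0,.088]; col=tip+[0,0,.081]
for n,off,sc,b,dx in(("scene",(260,135),4,P[8:10],0),("top",(228,190),5.556,P[6:8],400)):
    print(n,*[(nm,((proj(n,dpos(*v))[0]+b-off+.5)*sc-.5+[dx,0]).round(0).tolist()) for nm,v in(("tip",tip),("collar",col),("seat",np.array([0,0,.013])),("axis@13",np.array([tip[0],tip[1],.013])),("htop",tip+[0,0,.13]))])
E
python3 look.py 9
```

```text
t 9.45 TCP deck mm [-1.  -0.7 83.5] F deck [-0.2 -0.6  6.3] roterr [-0.3   0.04 -0.07] op 0.0251 T [-0.17  0.36 -0.08]
scene ('tip', [142.0, 297.0]) ('collar', [154.0, 151.0]) ('seat', [146.0, 267.0]) ('axis@13', [144.0, 266.0]) ('htop', [162.0, 56.0])
top ('tip', [574.0, 188.0]) ('collar', [564.0, 276.0]) ('seat', [571.0, 204.0]) ('axis@13', [572.0, 206.0]) ('htop', [557.0, 334.0])
```

View pics/l9.png

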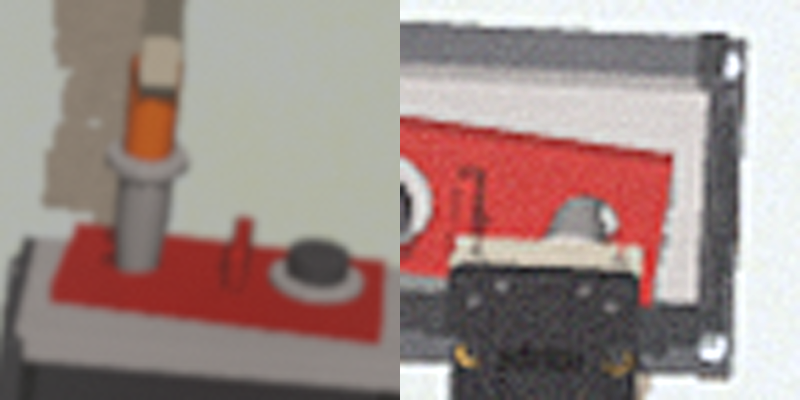

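```bash
python3 -m jog '[[[0.0,0,0.001],[0,0,0]],[[0,0,0],[0,0,0]]]'; python3 -c "
from h import *
indeck()"; python3 -m jog '[[[0.001,0.001,0.001],[0,0,0]],[[0,0,0],[0,0,0]]]'; python3 -c "
from h import *
indeck()"
```

```text
t: 9.65
ee_pos: [0.4986, 0.1071, 0.179]
tool_rot: [0.702, 0.663, 0.18, 0.19]
ft_force: [-4.9, 0.3, 5.8]
opening: 0.0255
t 9.65 TCP deck mm [-1.  -0.7 82.5] F deck [-1.4 -0.   7.5] roterr [-0.3   0.05 -0.07] op 0.0255 T [-0.25  0.39 -0.03]
t: 9.85
ee_pos: [0.4996, 0.1081, 0.1782]
tool_rot: [0.702, 0.663, 0.179, 0.19]
ft_force: [-5.5, 0.4, 6.4]
opening: 0.0252
t 9.85 TCP deck mm [-0.5  0.3 81.4] F deck [-1.5  0.1  8.3] roterr [-0.24  0.04 -0.07] op 0.0252 T [-0.2   0.6  -0.06]
```

```bash
python3 -m jog '[[[0.0,0,0.0015],[0,0,0]],[[0.0005,0.0005,0.0015],[0,0,0]],[[0,0,0],[0,0,0]]]'; python3 look.py 10
```

```text
t: 10.15
ee_pos: [0.5013, 0.1084, 0.1756]
tool_rot: [0.702, 0.663, 0.179, 0.189]
ft_force: [-5.2, -1.0, 4.4]
opening: 0.025
t 10.25 TCP deck mm [-0.4  0.7 78.2] F deck [-1.7 -0.5  6.6] roterr [-0.21  0.04 -0.07] op 0.0251 T [-0.26  0.56 -0.12]
scene ('tip', [144.0, 307.0]) ('collar', [156.0, 161.0]) ('seat', [146.0, 267.0]) ('axis@13', [147.0, 267.0]) ('htop', [164.0, 67.0])
top ('tip', [572.0, 181.0]) ('collar', [561.0, 268.0]) ('seat', [571.0, 204.0]) ('axis@13', [569.0, 205.0]) ('htop', [554.0, 326.0])
```

View pics/l10.png

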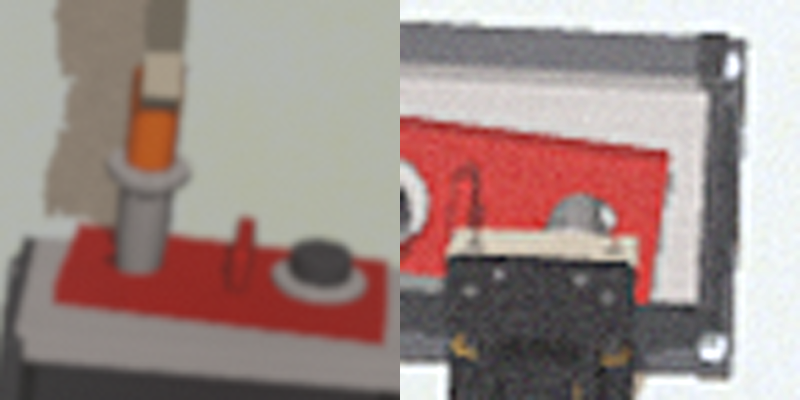

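```bash
python3 -m jog '[[[0,0,0.002],[0,0,0]],[[0.0,0.0005,0.002],[0,0,0]],[[0,0,0.001],[0,0,0]],[[0,0,0],[0,0,0]]]'; python3 -c "
from h import *
indeck()"; python3 -m jog '[[[0,0,0.002],[0,0,0]],[[0,0.0,0.002],[0,0,0]],[[0,0,0],[0,0,0]]]'; python3 -c "
from h import *
indeck()"
```

```text
t: 10.65
ee_pos: [0.5042, 0.1082, 0.1714]
tool_rot: [0.702, 0.663, 0.179, 0.189]
ft_force: [-4.8, -1.0, 5.4]
opening: 0.0253
t 10.65 TCP deck mm [ 0.1  0.7 73.2] F deck [-1.5 -1.3  7. ] roterr [-0.2   0.04 -0.06] op 0.0253 T [-0.26  0.62 -0.11]
t: 10.95
ee_pos: [0.5062, 0.1081, 0.1678]
tool_rot: [0.702, 0.663, 0.179, 0.189]
ft_force: [-4.7, -0.8, 3.1]
opening: 0.0254
t 10.95 TCP deck mm [ 0.   0.7 69.1] F deck [-2.5 -1.   5. ] roterr [-0.19  0.04 -0.07] op 0.0254 T [-0.26  0.5  -0.1 ]
```

```bash
python3 -m jog '[[[0,0,0.002],[0,0,0]],[[0,0,0.002],[0,0,0]],[[0,0,0.002],[0,0,0]],[[0,0,0.002],[0,0,0]],[[0,0,0],[0,0,0]]]'; python3 -c "
from h import *
indeck()"; python3 -m jog '[[[0,0,0.002],[0,0,0]],[[0,0,0.002],[0,0,0]],[[0,0,0.002],[0,0,0]],[[0,0,0.002],[0,0,0]],[[0,0,0],[0,0,0]]]'; python3 look.py 11
```

```text
t: 11.45
ee_pos: [0.5104, 0.1079, 0.161]
tool_rot: [0.702, 0.663, 0.179, 0.189]
ft_force: [-3.3, 0.2, 3.8]
opening: 0.0248
t 11.45 TCP deck mm [ 0.3  0.7 61.1] F deck [-0.9 -0.   4.9] roterr [-0.22  0.04 -0.06] op 0.0248 T [-0.24  0.41 -0.09]
t: 11.95
ee_pos: [0.5147, 0.1077, 0.1541]
tool_rot: [0.702, 0.663, 0.179, 0.19]
ft_force: [-1.4, -0.5, 3.2]
opening: 0.0252
t 12.05 TCP deck mm [ 0.4  0.7 53. ] F deck [ 0.1 -1.2  3.4] roterr [-0.22  0.04 -0.06] op 0.0252 T [-0.21  0.06 -0.07]
scene ('tip', [140.0, 351.0]) ('collar', [152.0, 209.0]) ('seat', [146.0, 267.0]) ('axis@13', [147.0, 268.0]) ('htop', [160.0, 117.0])
top ('tip', [575.0, 155.0]) ('collar', [565.0, 239.0]) ('seat', [571.0, 204.0]) ('axis@13', [569.0, 203.0]) ('htop', [558.0, 294.0])
```

View pics/l11.png

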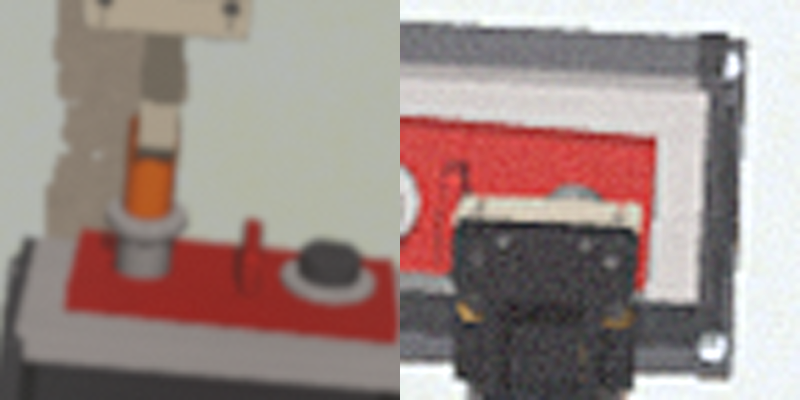

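```bash
python3 -m jog '[[[0,0,0.002],[0,0,0]],[[0,0,0.002],[0,0,0]],[[0,0,0.002],[0,0,0]],[[0,0,0.002],[0,0,0]],[[0,0,0],[0,0,0]]]'; python3 -c "
from h import *
indeck()"; python3 -m jog '[[[0,0,0.002],[0,0,0]],[[0,0,0.002],[0,0,0]],[[0,0,0.002],[0,0,0]],[[0,0,0],[0,0,0]]]'; python3 -c "
from h import *
indeck()"
```

```text
t: 12.55
ee_pos: [0.519, 0.1075, 0.1476]
tool_rot: [0.702, 0.663, 0.179, 0.19]
ft_force: [-1.9, -0.7, 4.5]
opening: 0.0249
t 12.55 TCP deck mm [ 1.   0.8 45.2] F deck [ 0.6 -0.8  4.8] roterr [-0.28  0.05 -0.06] op 0.0249 T [-0.11 -0.05 -0.02]
t: 12.95
ee_pos: [0.5221, 0.1073, 0.1425]
tool_rot: [0.702, 0.663, 0.18, 0.19]
ft_force: [-1.6, -0.9, 4.2]
opening: 0.0253
t 12.95 TCP deck mm [ 1.1  0.8 39.1] F deck [ 0.8 -1.   4.4] roterr [-0.29  0.05 -0.06] op 0.0253 T [-0.17 -0.07 -0.09]
```

```bash
python3 -m jog '[[[0,0,0.002],[0,0,0]],[[0,0,0.002],[0,0,0]],[[0,0,0.002],[0,0,0]],[[0,0,0.002],[0,0,0]],[[0,0,0],[0,0,0]]]'; python3 -c "
from h import *
indeck()"; python3 -m jog '[[[0,0,0.001],[0,0,0]],[[0,0,0.001],[0,0,0]],[[0,0,0],[0,0,0]]]'; python3 look.py 12
```

```text
t: 13.45
ee_pos: [0.526, 0.107, 0.1354]
tool_rot: [0.702, 0.663, 0.179, 0.19]
ft_force: [-1.3, -0.1, 4.0]
opening: 0.0252
t 13.45 TCP deck mm [ 1.   0.8 31.1] F deck [ 0.9 -0.2  4.1] roterr [-0.28  0.05 -0.06] op 0.0252 T [-0.19 -0.18 -0.08]
t: 13.75
ee_pos: [0.527, 0.107, 0.1338]
tool_rot: [0.702, 0.663, 0.179, 0.19]
ft_force: [-2.9, -0.7, 4.9]
opening: 0.0253
t 13.85 TCP deck mm [ 1.   0.7 29.2] F deck [ 0.5 -1.3  6.1] roterr [-0.28  0.04 -0.06] op 0.0254 T [-0.22 -0.11 -0.13]
scene ('tip', [137.0, 391.0]) ('collar', [149.0, 252.0]) ('seat', [146.0, 267.0]) ('axis@13', [147.0, 268.0]) ('htop', [156.0, 162.0])
top ('tip', [578.0, 131.0]) ('collar', [568.0, 212.0]) ('seat', [571.0, 204.0]) ('axis@13', [569.0, 202.0]) ('htop', [561.0, 266.0])
```

View pics/l12.png

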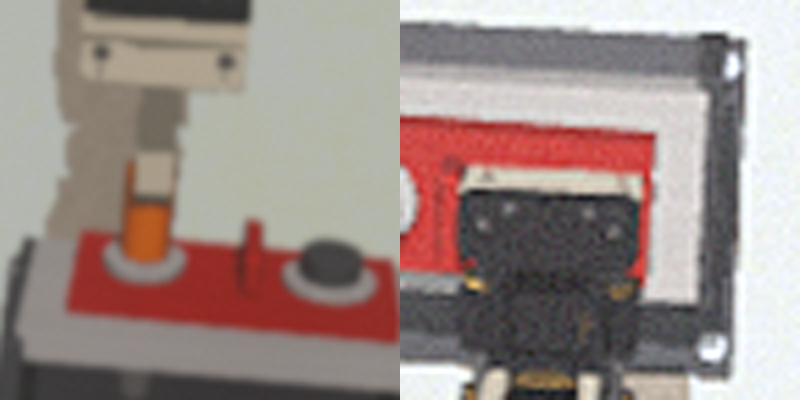

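```bash
for i in 1; do python3 -m jog '[[[0,0,0.001],[0,0,0]],[[0,0,0],[0,0,0]]]'; python3 -c "
from h import *
indeck()"; python3 -m jog '[[[0,0,0.001],[0,0,0]],[[0,0,0],[0,0,0]]]';python3 -c "
from h import *
indeck()"; python3 -m jog '[[[0,0,0.001],[0,0,0]],[[0,0,0],[0,0,0]]]'; done; python3 look.py 13
```

```text
t: 14.05
ee_pos: [0.5275, 0.1069, 0.1329]
tool_rot: [0.702, 0.663, 0.179, 0.19]
ft_force: [-2.4, -1.4, 5.2]
opening: 0.0252
t 14.05 TCP deck mm [ 1.   0.7 28.2] F deck [ 0.5 -1.5  5.6] roterr [-0.28  0.04 -0.06] op 0.0252 T [-0.19 -0.04 -0.09]
t: 14.25
ee_pos: [0.5279, 0.1069, 0.132]
tool_rot: [0.702, 0.663, 0.179, 0.19]
ft_force: [-2.1, -0.8, 5.8]
opening: 0.0254
t 14.25 TCP deck mm [ 1.   0.7 27.2] F deck [ 1.1 -0.9  6.1] roterr [-0.27  0.04 -0.06] op 0.0254 T [-0.15 -0.03 -0.05]
t: 14.45
ee_pos: [0.5283, 0.1068, 0.1312]
tool_rot: [0.702, 0.663, 0.179, 0.19]
ft_force: [-4.0, -1.2, 6.4]
opening: 0.0249
t 14.55 TCP deck mm [ 0.9  0.7 26.3] F deck [ 0.7 -1.5  8.3] roterr [-0.27  0.04 -0.06] op 0.0255 T [-0.27 -0.02 -0.1 ]
scene ('tip', [136.0, 395.0]) ('collar', [148.0, 257.0]) ('seat', [146.0, 267.0]) ('axis@13', [147.0, 268.0]) ('htop', [156.0, 168.0])
top ('tip', [578.0, 129.0]) ('collar', [568.0, 209.0]) ('seat', [571.0, 204.0]) ('axis@13', [569.0, 203.0]) ('htop', [562.0, 263.0])
```

View pics/l13.png

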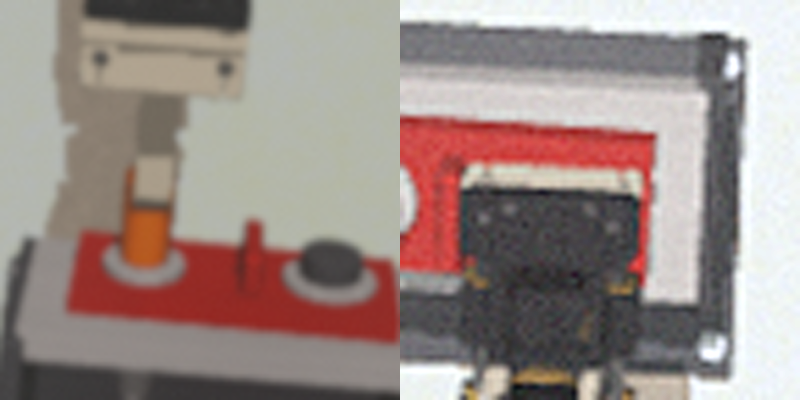

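```bash
for i in 1; do python3 -m jog '[[[0,0,0.001],[0,0,0]],[[0,0,0],[0,0,0]]]'; python3 -c "
from h import *
indeck()"; python3 -m jog '[[[0,0,0.001],[0,0,0]],[[0,0,0],[0,0,0]]]';python3 -c "
from h import *
indeck()"; done
```

```text
t: 14.75
ee_pos: [0.5287, 0.1067, 0.1305]
tool_rot: [0.702, 0.663, 0.179, 0.19]
ft_force: [-6.7, -1.6, 10.5]
opening: 0.025
t 14.75 TCP deck mm [ 0.9  0.6 25.5] F deck [-0.5 -2.  12.4] roterr [-0.27  0.03 -0.06] op 0.025 T [-0.4   0.05 -0.18]
t: 14.95
ee_pos: [0.5288, 0.1066, 0.1295]
tool_rot: [0.702, 0.663, 0.179, 0.19]
ft_force: [-9.5, -2.5, 12.7]
opening: 0.0252
t 14.95 TCP deck mm [ 0.4  0.5 24.6] F deck [-1.7 -3.  15.7] roterr [-0.23  0.02 -0.08] op 0.0252 T [-0.44  0.33 -0.21]
```

```bash
for i in 1; do python3 -m jog '[[[0,0,0.001],[0,0,0]],[[0,0,0],[0,0,0]]]'; python3 -c "
from h import *
indeck()"; python3 -m jog '[[[0,0,0.001],[0,0,0]],[[0,0,0],[0,0,0]]]';python3 -c "
from h import *
indeck()"; done; python3 - <<'E'
from h import *
s=get_image("scene");cv2.imwrite("pics/s14.png",cv2.resize(s[165:225,260:340],None,fx=9,fy=9,interpolation=2))
E
```

```text
t: 15.15
ee_pos: [0.5289, 0.1065, 0.1286]
tool_rot: [0.702, 0.663, 0.179, 0.19]
ft_force: [-11.9, -4.0, 15.0]
opening: 0.025
t 15.15 TCP deck mm [ 0.2  0.4 23.7] F deck [-2.6 -4.7 18.8] roterr [-0.21  0.01 -0.09] op 0.025 T [-0.69  0.56 -0.34]
t: 15.35
ee_pos: [0.5291, 0.1063, 0.1277]
tool_rot: [0.702, 0.663, 0.178, 0.19]
ft_force: [-14.3, -4.6, 17.8]
opening: 0.0251
t 15.35 TCP deck mm [-0.2  0.3 22.9] F deck [-3.3 -5.4 22.4] roterr [-0.18 -0.01 -0.11] op 0.0251 T [-0.88  0.74 -0.4 ]
```

View pics/s14.png

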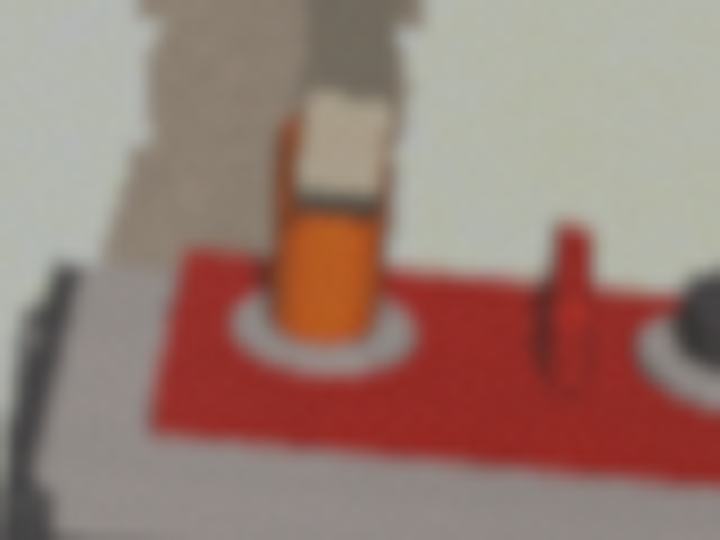

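```bash
python3 -m jog '[[[0,0,0],[0,0,0]],[[0,0,0],[0,0,0]],[[0,0,0],[0,0,0]]]' 0.05;python3 - <<'E'
from h import *
s=get_image("scene");cv2.imwrite("pics/s15.png",cv2.resize(s[165:225,260:340],None,fx=9,fy=9,interpolation=2))
t=get_image("top");cv2.imwrite("pics/t15.png",cv2.convertScaleAbs(cv2.resize(t[190:262,200:300],None,fx=7,fy=7,interpolation=2),alpha=2))
indeck()
for n,off,sc,b in(("scene",(260,165),9,P[8:10]),("top",(200,190),7,P[6:8])):
  for v in([0,0,.013],[0,0,.019],[0,0,.068]): print(n,v,((proj(n,dpos(*v))[0]+b-off+.5)*sc-.5).round(0))
E
```

```text
t: 15.7
ee_pos: [0.5295, 0.1068, 0.1265]
tool_rot: [0.702, 0.663, 0.178, 0.189]
ft_force: [-0.3, -1.1, -0.5]
opening: 0.0444
t 15.8 TCP deck mm [-0.4  0.7 21.6] F deck [ 0.2 -0.3  0.8] roterr [-0.12  0.04 -0.06] op 0.0491 T [-0.    0.27 -0.01]
scene [0, 0, 0.013] [329. 332.]
scene [0, 0, 0.019] [331. 308.]
scene [0, 0, 0.068] [348. 108.]
top [0, 0, 0.013] [411. 258.]
top [0, 0, 0.019] [410. 265.]
top [0, 0, 0.068] [402. 333.]
```

View pics/s15.png

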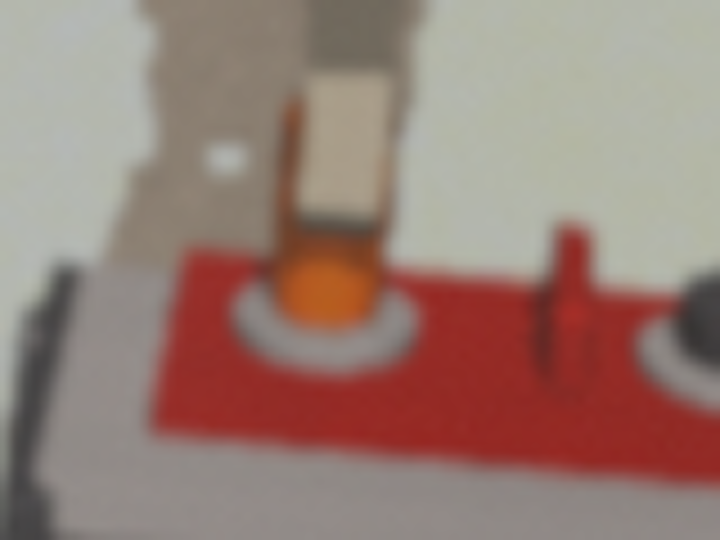

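View pics/t15.png

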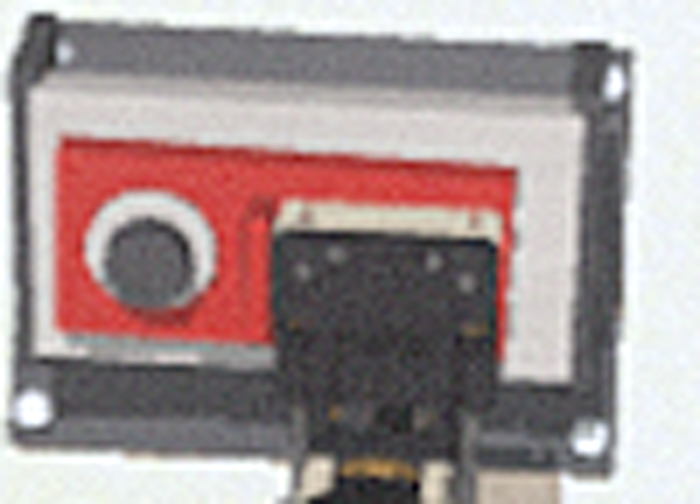

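```bash
python3 -m jog '[[[-0.001,0,-0.002],[0,0,0]],[[-0.001,0,-0.003],[0,0,0]],[[0,0,0],[0,0,0]]]'
python3 -m jog '[[[0,0,0],[0,0,0]],[[0,0,0],[0,0,0]],[[0,0,0],[0,0,0]],[[0,0,0],[0,0,0]],[[0,0,0],[0,0,0]]]' 0.0; python3 -c "
from h import *
indeck()"; python3 -m jog '[[[0,0,0.0015],[0,0,0]],[[0,0,0.0015],[0,0,0]],[[0,0,0],[0,0,0]]]'; python3 -c "
from h import *
indeck()"
```

```text
t: 16.1
ee_pos: [0.527, 0.1048, 0.1316]
tool_rot: [0.702, 0.663, 0.179, 0.189]
ft_force: [0.8, -0.5, 0.9]
opening: 0.0498
t: 16.6
ee_pos: [0.5261, 0.1049, 0.1307]
tool_rot: [0.702, 0.663, 0.178, 0.189]
ft_force: [-3.6, -0.6, 2.6]
opening: 0.025
t 16.6 TCP deck mm [-1.2 -1.4 26.9] F deck [-1.7 -0.8  4.1] roterr [-0.06  0.03 -0.07] op 0.025 T [-0.14  0.73 -0.07]
t: 16.9
ee_pos: [0.5275, 0.1044, 0.1287]
tool_rot: [0.702, 0.663, 0.178, 0.189]
ft_force: [-12.6, -4.4, 12.6]
opening: 0.0254
t 16.9 TCP deck mm [-1.  -1.8 24.4] F deck [-4.4 -5.1 17.1] roterr [-0.08 -0.02 -0.1 ] op 0.0254 T [-0.65  1.2  -0.44]
```

```bash
python3 -m jog '[[[0,0,-0.003],[0,0,0]],[[0,0,-0.004],[0,0,0]],[[0,0,-0.005],[0,0,0]],[[0,0,0],[0,0,0]]]'; python3 -c "
from h import *
indeck()"; python3 -m jog '[[[0,0,-0.006],[0,0,0]],[[0,0,-0.006],[0,0,0]],[[0,0,-0.006],[0,0,0]],[[0,0,-0.006],[0,0,0]],[[0,0,-0.006],[0,0,0]],[[0,0,0],[0,0,0]]]'; python3 -c "
from h import *
indeck()"
```

```text
t: 17.3
ee_pos: [0.5218, 0.1052, 0.1388]
tool_rot: [0.702, 0.663, 0.178, 0.189]
ft_force: [-0.6, -0.0, -3.8]
opening: 0.0255
t 17.3 TCP deck mm [-0.8 -1.3 36.1] F deck [-2.5 -0.  -3. ] roterr [-0.1   0.03 -0.06] op 0.0255 T [-0.08  0.81 -0.04]
t: 17.9
ee_pos: [0.5076, 0.1061, 0.1661]
tool_rot: [0.702, 0.663, 0.179, 0.19]
ft_force: [-0.3, 1.0, -3.4]
opening: 0.0254
t 17.9 TCP deck mm [ 0.4 -1.2 66.9] F deck [-2.   0.9 -2.8] roterr [-0.26  0.05 -0.06] op 0.0254 T [-0.05  0.82 -0.02]
```

```bash
python3 -m jog '[[[0,0,-0.01],[0,0,0]],[[0,0,-0.015],[0,0,0]],[[0,0,-0.02],[0,0,0]],[[0,0,-0.02],[0,0,0]],[[0,0,-0.02],[0,0,0]],[[0,0,0],[0,0,0]],[[0,0,0],[0,0,0]]]'; python3 - <<'E'
from h import *
s=get_image("scene");cv2.imwrite("pics/s16.png",cv2.resize(s[90:230,240:400],None,fx=4.5,fy=4.5,interpolation=2))
t=get_image("top");cv2.imwrite("pics/t16.png",cv2.convertScaleAbs(cv2.resize(t[185:265,195:300],None,fx=7,fy=7,interpolation=2),alpha=2))
q,f=indeck();o=q/1000;tip=o-[0,0,.086]
for n,off,sc,b in(("scene",(240,90),4.5,P[8:10]),("top",(195,185),7,P[6:8])):
  for v in([0,0,.013],tip,tip+[0,0,.081],tip+[0,0,.13]): print(n,((proj(n,dpos(*v))[0]+b-off+.5)*sc-.5).round(0))
E
```

```text
t: 18.6
ee_pos: [0.4648, 0.1085, 0.2387]
tool_rot: [0.702, 0.663, 0.179, 0.189]
ft_force: [0.3, 0.4, -3.2]
opening: 0.025
t 18.7 TCP deck mm [ -1.5  -1.5 150.1] F deck [-2.2  0.3 -3.6] roterr [-0.05  0.02 -0.06] op 0.025 T [ 0.02  0.81 -0.04]
scene [254. 503.]
scene [260. 398.]
scene [274. 221.]
scene [284. 107.]
top [446. 293.]
top [442. 366.]
top [427. 489.]
top [417. 571.]
```

View pics/s16.png

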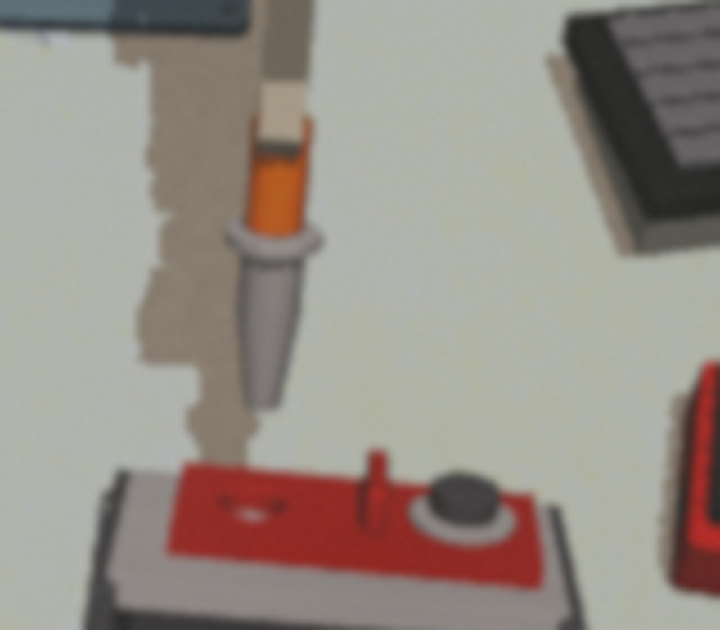

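View pics/t16.png

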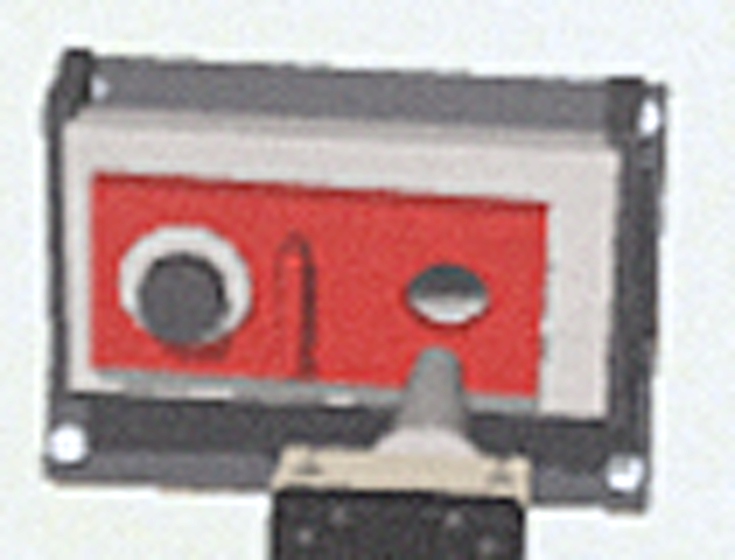

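```bash
python3 - <<'E'
from h import *
plan([.4512,-.2216,.235],down(P[2]),9)
E
```

```text
tot [ -13.1 -330.    -2.3] rot [30.1 -0.   0.1]
[[[-0.0367,0.0004,0.0005],[3.34,-0.0,0.01]],[[-0.0367,0.0005,0.0005],[3.34,-0.0,0.01]],[[-0.0367,0.0005,0.0005],[3.34,-0.0,0.01]],[[-0.0367,0.0005,0.0005],[3.34,-0.0,0.01]],[[-0.0367,0.0005,0.0004],[3.34,-0.0,0.01]],[[-0.0367,0.0006,0.0004],[3.34,-0.0,0.01]],[[-0.0367,0.0006,0.0004],[3.34,-0.0,0.01]],[[-0.0367,0.0006,0.0003],[3.34,-0.0,0.01]],[[-0.0367,0.0007,0.0003],[3.34,-0.0,0.01]]]
```

```bash
python3 -m jog '[[[-0.0367,0.0004,-0.0045],[3.34,0,0]],[[-0.0367,0.0005,-0.0045],[3.34,0,0]],[[-0.0367,0.0005,0.0005],[3.34,0,0]],[[-0.0367,0.0005,0.0005],[3.34,0,0]],[[-0.0367,0.0005,0.0004],[3.34,0,0]],[[-0.0367,0.0006,0.0004],[3.34,0,0]],[[-0.0367,0.0006,0.0004],[3.34,0,0]],[[-0.0367,0.0006,0.0003],[3.34,0,0]],[[-0.0367,0.0007,0.0003],[3.34,0,0]],[[0,0,0],[0,0,0]],[[0,0,0],[0,0,0]],[[0,0,0],[0,0,0]]]'; python3 - <<'E'
from h import *
s=get_image("scene");cv2.imwrite("pics/s17.png",cv2.resize(s[70:210,80:240],None,fx=4.5,fy=4.5,interpolation=2))
t=get_image("top");cv2.imwrite("pics/t17.png",cv2.convertScaleAbs(cv2.resize(t[200:300,330:430],None,fx=5.5,fy=5.5,interpolation=2),alpha=2))
q=st();o=q["ee_pos"];a=R.from_quat(q["tool_rot"]).as_matrix()[:,2];tip=o+.086*a
for n,off,sc,b in(("scene",(80,70),4.5,P[8:10]),("top",(330,200),5.5,P[6:8])):
  for v in(np.array([.4512,-.2216,.09]),tip,tip-.081*a): print(n,((proj(n,v)[0]+b-off+.5)*sc-.5).round(0))
plan([.4512,-.2216,.235],down(P[2]),1)
E
```

```text
t: 19.9
ee_pos: [0.4469, -0.2207, 0.2439]
tool_rot: [0.727, 0.687, 0.001, -0.0]
ft_force: [0.0, 0.3, -4.3]
opening: 0.0249
t 20.0 p [ 0.4469 -0.2204  0.2448] F [ 0.1 -0.3 -4.1] T [-0.07  0.05  0.03] op 0.0253
scene [305. 463.]
scene [274. 363.]
scene [227. 237.]
top [306. 320.]
top [339. 336.]
top [385. 345.]
tot [ 4.3 -1.2 -9.8] rot [ 0.1 -0.   0.1]
[[[-0.001,0.0043,0.0098],[0.11,-0.01,0.12]]]
```

View pics/s17.png

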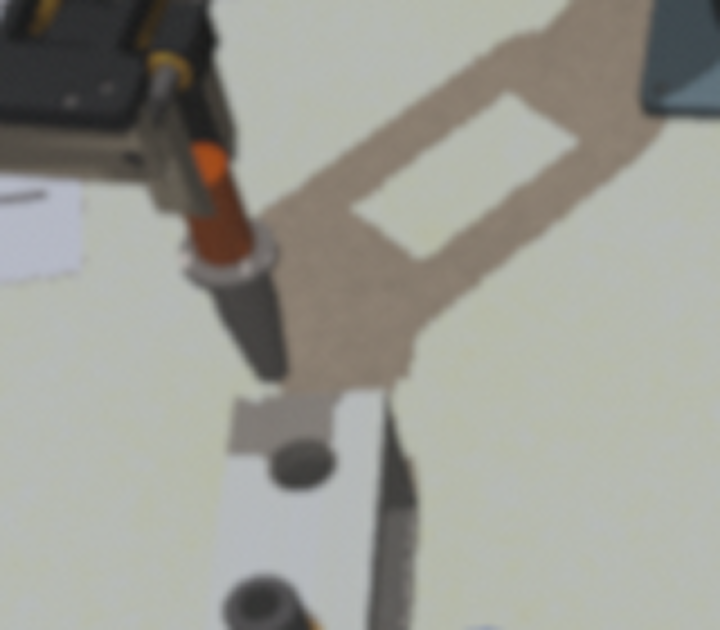

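View pics/t17.png

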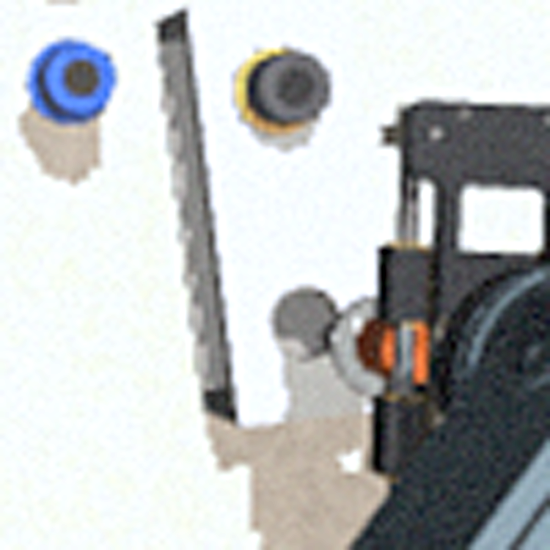

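```bash
python3 -m jog '[[[-0.001,0.0043,0.01],[0,0,0]],[[0,0,0.02],[0,0,0]],[[0,0,0.02],[0,0,0]],[[0,0,0.01],[0,0,0]],[[0,0,0],[0,0,0]],[[0,0,0],[0,0,0]]]'; python3 - <<'E'
from h import *
st()
s=get_image("scene");t=get_image("top")
a=cv2.resize(s[110:200,100:190],None,fx=4.4,fy=4.4,interpolation=2);b=cv2.convertScaleAbs(cv2.resize(t[210:300,330:420],None,fx=4.4,fy=4.4,interpolation=2),alpha=2)
cv2.imwrite("pics/s18.png",np.hstack([a,b])); st()
E
```

```text
t: 20.6
ee_pos: [0.4517, -0.2227, 0.1854]
tool_rot: [0.727, 0.687, 0.001, 0.001]
ft_force: [-0.1, 0.3, -4.0]
opening: 0.025
t 20.6 p [ 0.4517 -0.2227  0.1854] F [-0.1  0.3 -4. ] T [-0.09  0.07 -0.01] op 0.025
t 20.7 p [ 0.4521 -0.223   0.186 ] F [-0.1 -0.2 -3.9] T [-0.07  0.04 -0.05] op 0.025
```

View pics/s18.png

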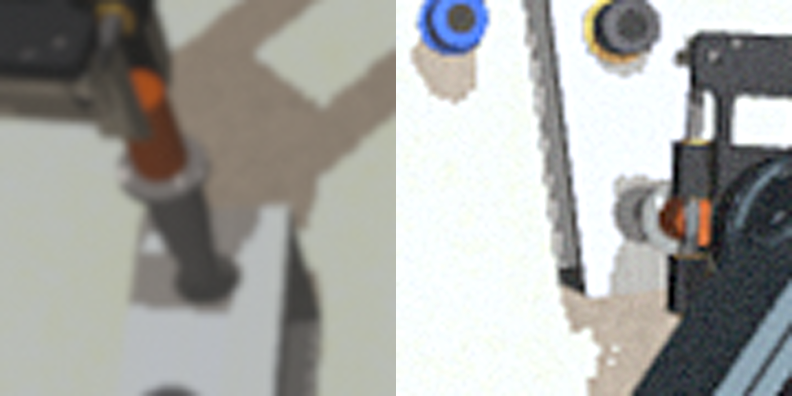

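```bash
python3 -m jog '[[[0.001,-0.0005,0.01],[0,0,0]],[[0,0,0.01],[0,0,0]],[[0,0,0.01],[0,0,0]],[[0,0,0],[0,0,0]]]'; python3 -c "
from h import *
st()"; python3 -m jog '[[[0,0,0.01],[0,0,0]],[[0,0,0.01],[0,0,0]],[[0,0,0.01],[0,0,0]],[[0,0,0.008],[0,0,0]],[[0,0,0],[0,0,0]]]'; python3 -c "
from h import *
st()"
```

```text
t: 21.1
ee_pos: [0.4498, -0.2207, 0.1528]
tool_rot: [0.727, 0.687, 0.0, -0.001]
ft_force: [0.1, 1.2, -3.9]
opening: 0.0249
t 21.1 p [ 0.4498 -0.2207  0.1528] F [ 0.1  1.2 -3.9] T [-0.02  0.13 -0.01] op 0.0249
t: 21.6
ee_pos: [0.4501, -0.2209, 0.1154]
tool_rot: [0.727, 0.687, 0.0, -0.001]
ft_force: [-0.1, -0.0, -4.4]
opening: 0.0248
t 21.6 p [ 0.4501 -0.2209  0.1154] F [-0.1 -0.  -4.4] T [-0.01  0.04  0.03] op 0.0248
```

```bash
python3 -m jog '[[[0,0,0.005],[0,0,0]],[[0,0,0.003],[0,0,0]],[[0,0,0.002],[0,0,0]],[[0,0,0],[0,0,0]]]'; python3 -m jog '[[[0,0,0.002],[0,0,0]],[[0,0,0],[0,0,0]]]'; python3 - <<'E'
from h import *
s=get_image("scene");cv2.imwrite("pics/s19.png",cv2.resize(s[110:200,100:190],None,fx=6,fy=6,interpolation=2));st()
E
```

```text
t: 22.0
ee_pos: [0.451, -0.2216, 0.1068]
tool_rot: [0.727, 0.687, 0.001, 0.0]
ft_force: [-1.0, 0.5, -4.4]
opening: 0.0251
t: 22.2
ee_pos: [0.4513, -0.222, 0.1053]
tool_rot: [0.727, 0.687, 0.001, 0.001]
ft_force: [-1.0, -0.2, -1.4]
opening: 0.025
t 22.25 p [ 0.4513 -0.2219  0.1053] F [ 1.2  0.6 -2.6] T [-0.2   0.06  0.  ] op 0.0248
```

View pics/s19.png

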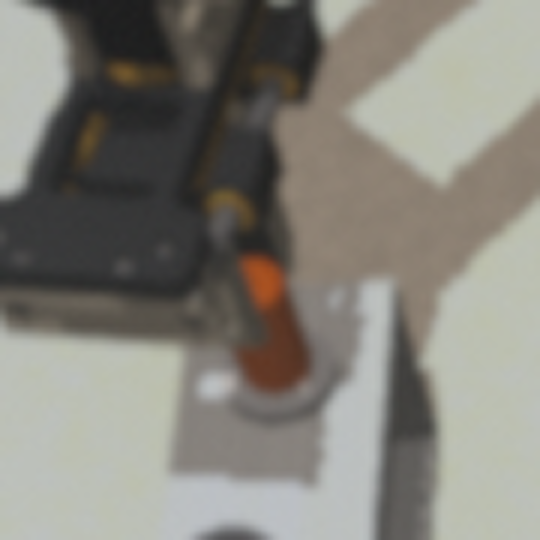

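Just touching; press 1–2 mm more, then release and go up.

```bash
python3 -m jog '[[[0,0,0.001],[0,0,0]],[[0,0,0.001],[0,0,0]],[[0,0,0],[0,0,0]]]'; python3 -m jog '[[[0,0,0],[0,0,0]],[[0,0,0],[0,0,0]],[[0,0,0],[0,0,0]],[[0,0,0],[0,0,0]]]' 0.07;  python3 -m jog '[[[0,0,-0.01],[0,0,0]],[[0,0,-0.03],[0,0,0]],[[0,0,-0.04],[0,0,0]],[[0,0,-0.025],[0,0,0]],[[0,0,0],[0,0,0]]]'; python3 - <<'E'
from h import *
s=get_image("scene");t=get_image("top")
a=cv2.resize(s[130:220,100:190],None,fx=4.4,fy=4.4,interpolation=2);b=cv2.convertScaleAbs(cv2.resize(t[195:285,330:420],None,fx=4.4,fy=4.4,interpolation=2),alpha=2)
cv2.imwrite("pics/s20.png",np.hstack([a,b])); st()
plan([.5612,-.2092,.205],down(P[2]),3)
E
```

```text
t: 22.55
ee_pos: [0.4513, -0.2225, 0.105]
tool_rot: [0.727, 0.687, 0.0, 0.002]
ft_force: [-4.7, 0.9, 10.8]
opening: 0.0248
t: 22.95
ee_pos: [0.4511, -0.2215, 0.1028]
tool_rot: [0.727, 0.687, 0.001, 0.001]
ft_force: [0.7, 0.4, -0.0]
opening: 0.0523
t: 23.45
ee_pos: [0.453, -0.2232, 0.2126]
tool_rot: [0.727, 0.687, 0.001, 0.005]
ft_force: [0.5, -0.3, -0.4]
opening: 0.0701
t 23.55 p [ 0.4511 -0.2217  0.2085] F [-0.1  0.1 -0.5] T [-0.03  0.1  -0.02] op 0.0697
tot [110.1  12.5  -3.5] rot [0.2 0.  0.1]
[[[0.0062,0.0364,0.0013],[0.05,0.02,0.02]],[[0.0063,0.0364,0.0012],[0.05,0.02,0.02]],[[0.0063,0.0364,0.0012],[0.05,0.02,0.02]]]
```

View pics/s20.png

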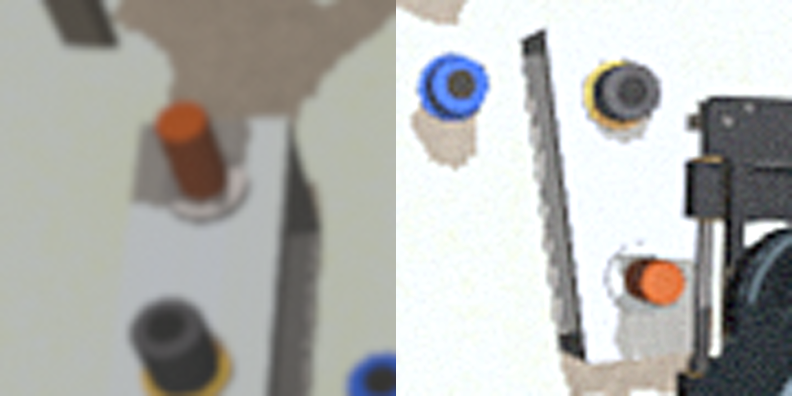

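```bash
python3 -m jog '[[[0.0062,0.0364,0.0012],[0,0,0]],[[0.0062,0.0364,0.0012],[0,0,0]],[[0.0063,0.0364,0.0012],[0,0,0]],[[0,0,0],[0,0,0]],[[0,0,0],[0,0,0]]]';  python3 - <<'E'
from h import *
st()
plan([.5612,-.2092,.099],down(P[2]),4)
E
```

```text
t: 24.05
ee_pos: [0.5601, -0.2083, 0.2022]
tool_rot: [0.726, 0.687, -0.0, -0.002]
ft_force: [-0.6, 0.2, -0.7]
opening: 0.0701
t 24.05 p [ 0.5601 -0.2083  0.2022] F [-0.6  0.2 -0.7] T [-0.06  0.05 -0.  ] op 0.0701
tot [   1.1   -0.9 -103.2] rot [-0.1 -0.1  0.1]
[[[-0.0002,0.0004,0.0258],[-0.04,-0.03,0.04]],[[-0.0002,0.0003,0.0258],[-0.04,-0.03,0.04]],[[-0.0002,0.0003,0.0258],[-0.04,-0.03,0.04]],[[-0.0002,0.0003,0.0258],[-0.04,-0.03,0.04]]]
```

```bash
python3 -m jog '[[[0,0.0005,0.028],[0,0,0]],[[0,0,0.028],[0,0,0]],[[0,0,0.028],[0,0,0]],[[0,0,0.018],[0,0,0]],[[0,0,0.001],[0,0,0]],[[0,0,0],[0,0,0]]]';  python3 - <<'E'
from h import *
st()
s=get_image("scene")
cv2.imwrite("pics/s21.png",cv2.resize(s[130:240,90:230],None,fx=5,fy=5,interpolation=2));st()
E
```

```text
t: 24.65
ee_pos: [0.5605, -0.2093, 0.1016]
tool_rot: [0.727, 0.686, 0.0, -0.0]
ft_force: [1.5, -0.6, -0.3]
opening: 0.0701
t 24.65 p [ 0.5605 -0.2093  0.1016] F [ 1.5 -0.6 -0.3] T [-0.09  0.02  0.03] op 0.0701
t 24.7 p [ 0.5614 -0.2096  0.1025] F [0.4 0.3 1.3] T [-0.03  0.06  0.02] op 0.0696
```

View pics/s21.png

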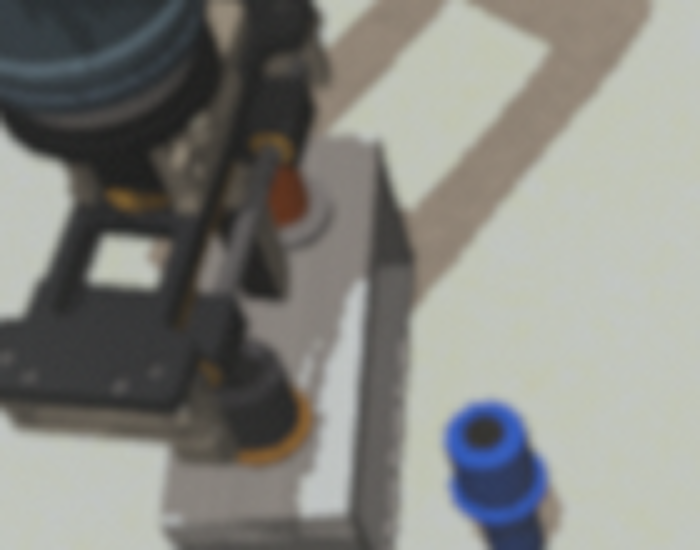

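```bash
python3 -m jog '[[[0,0,0.002],[0,0,0]],[[0,0,0],[0,0,0]],[[0,0,0],[0,0,0]],[[0,0,0],[0,0,0]],[[0,0,0],[0,0,0]],[[0,0,0],[0,0,0]]]' 0.0; python3 -c "
from h import *
st()";  python3 -m jog '[[[0,0,-0.005],[0,0,0]],[[0,0,-0.02],[0,0,0]],[[0,0,-0.03],[0,0,0]],[[0,0,-0.04],[0,0,0]],[[0,0,-0.025],[0,0,0]],[[0,0,0],[0,0,0]],[[0,0,0],[0,0,0]]]'; python3 - <<'E'
from h import *
st()
s=get_image("scene");t=get_image("top")
a=cv2.resize(s[110:220,90:200],None,fx=3.6,fy=3.6,interpolation=2);b=cv2.convertScaleAbs(cv2.resize(t[180:290,330:440],None,fx=3.6,fy=3.6,interpolation=2),alpha=2)
cv2.imwrite("pics/s22.png",np.hstack([a,b]));st()
plan(dpos(0,0,.150),RT,9)
E
```

```text
t: 25.3
ee_pos: [0.5613, -0.2091, 0.0996]
tool_rot: [0.727, 0.687, 0.0, 0.0]
ft_force: [-1.3, -0.6, 2.3]
opening: 0.0319
t 25.3 p [ 0.5613 -0.2091  0.0996] F [-1.3 -0.6  2.3] T [0.01 0.46 0.08] op 0.0319
t: 26.0
ee_pos: [0.5613, -0.209, 0.2188]
tool_rot: [0.727, 0.687, 0.001, 0.0]
ft_force: [0.1, 0.8, -3.3]
opening: 0.0313
t 26.0 p [ 0.5613 -0.209   0.2188] F [ 0.1  0.8 -3.3] T [ 0.03  0.07 -0.01] op 0.0313
t 26.1 p [ 0.5603 -0.2084  0.217 ] F [ 0.5 -0.8 -2.8] T [-0.07  0.05  0.01] op 0.0314
tot [-94.6 318.2  20.9] rot [-30.1  -0.1   0. ]
[[[0.0347,-0.0125,-0.0022],[-3.35,-0.01,0.0]],[[0.0347,-0.0124,-0.003],[-3.35,-0.01,0.0]],[[0.0347,-0.0122,-0.0037],[-3.35,-0.01,0.0]],[[0.0347,-0.0119,-0.0044],[-3.35,-0.01,0.0]],[[0.0347,-0.0117,-0.0051],[-3.35,-0.01,0.0]],[[0.0347,-0.0113,-0.0058],[-3.35,-0.01,0.0]],[[0.0347,-0.011,-0.0064],[-3.35,-0.01,0.0]],[[0.0347,-0.0106,-0.0071],[-3.35,-0.01,0.0]],[[0.0347,-0.0102,-0.0077],[-3.35,-0.01,0.0]]]
```

View pics/s22.png

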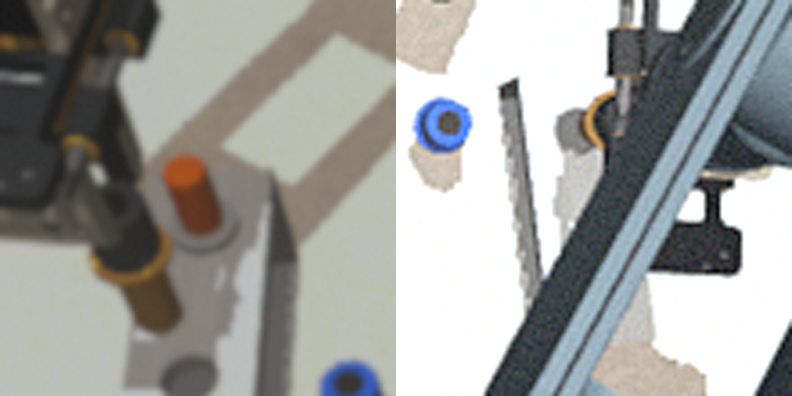

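```bash
python3 -m jog '[[[0.0347,-0.0125,-0.0062],[-3.35,0,0]],[[0.0347,-0.0124,-0.007],[-3.35,0,0]],[[0.0347,-0.0122,-0.0037],[-3.35,0,0]],[[0.0347,-0.0119,-0.0044],[-3.35,0,0]],[[0.0347,-0.0117,-0.0051],[-3.35,0,0]],[[0.0347,-0.0113,-0.0058],[-3.35,0,0]],[[0.0347,-0.011,-0.0044],[-3.35,0,0]],[[0.0347,-0.0106,-0.0051],[-3.35,0,0]],[[0.0347,-0.0102,-0.0057],[-3.35,0,0]],[[0,0,0],[0,0,0]],[[0,0,0],[0,0,0]],[[0,0,0],[0,0,0]]]'
cat > look2.py <<'E'
from h import *
import sys
k=sys.argv[1];L=.0698
t=get_image("top");s=get_image("scene")
a=cv2.resize(s[135:235,260:360],None,fx=4,fy=4,interpolation=2)
b=cv2.convertScaleAbs(cv2.resize(t[190:262,228:300],None,fx=5.556,fy=5.556,interpolation=2),alpha=2)
cv2.imwrite(f"pics/m{k}.png",np.hstack([a,b[:400,:400]]))
q,f=indeck();o=q/1000
tip=o-[0,0,L]
for n,off,sc,b,dx in(("scene",(260,135),4,P[8:10],0),("top",(228,190),5.556,P[6:8],400)):
    print(n,*[(nm,((proj(n,dpos(*v))[0]+b-off+.5)*sc-.5+[dx,0]).round(0).tolist()) for nm,v in(("foot",tip),("flangetop",tip+[0,0,.064]),("seat",np.array([0,0,.013])),("axis@13",np.array([tip[0],tip[1],.013])))])
E
python3 look2.py 1
```

```text
t: 27.3
ee_pos: [0.4686, 0.1083, 0.2412]
tool_rot: [0.702, 0.663, 0.178, 0.189]
ft_force: [1.4, -0.3, -2.7]
opening: 0.0315
t 27.4 TCP deck mm [  5.1  -2.  151.4] F deck [-1.2  0.3 -2.2] roterr [-0.16 -0.05  0.05] op 0.0312 T [-0.08  0.63 -0.02]
scene ('foot', [152.0, 145.0]) ('flangetop', [162.0, 19.0]) ('seat', [146.0, 267.0]) ('axis@13', [141.0, 271.0])
top ('foot', [566.0, 270.0]) ('flangetop', [557.0, 347.0]) ('seat', [571.0, 204.0]) ('axis@13', [575.0, 195.0])
```

View pics/m1.png

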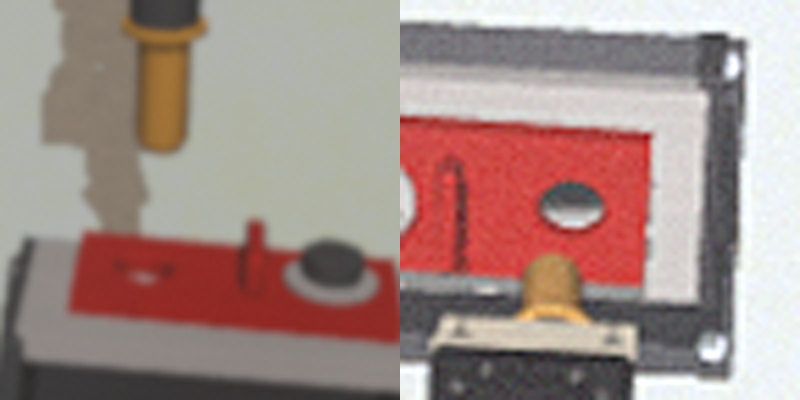

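```bash
python3 -m jog '[[[0,0,0],[0,-3,0]],[[0,0,0],[0,0,0]],[[0,0,0],[0,0,0]]]'; python3 look2.py 2
```

```text
t: 27.7
ee_pos: [0.469, 0.1086, 0.2418]
tool_rot: [0.706, 0.658, 0.161, 0.206]
ft_force: [-0.1, 0.3, -3.0]
opening: 0.0316
t 27.8 TCP deck mm [  4.7  -1.2 151.9] F deck [-1.   0.  -1.8] roterr [-0.19 -2.95 -0.01] op 0.0317 T [0.02 0.62 0.06]
scene ('foot', [154.0, 144.0]) ('flangetop', [164.0, 19.0]) ('seat', [146.0, 267.0]) ('axis@13', [143.0, 271.0])
top ('foot', [564.0, 271.0]) ('flangetop', [555.0, 349.0]) ('seat', [571.0, 204.0]) ('axis@13', [573.0, 195.0])
```

View pics/m2.png

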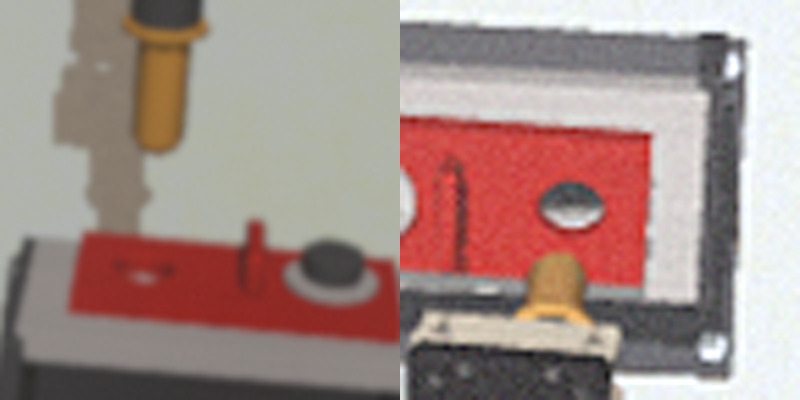

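```bash
python3 -m jog '[[[-0.0013,-0.0047,0],[0,0,0]],[[0.0008,0,0.015],[0,0,0]],[[0.0009,0,0.017],[0,0,0]],[[0.0008,0,0.015],[0,0,0]],[[0.0005,0,0.010],[0,0,0]],[[0,0,0],[0,0,0]],[[0,0,0],[0,0,0]]]'; python3 look2.py 3
```

```text
t: 28.5
ee_pos: [0.4931, 0.1061, 0.1906]
tool_rot: [0.706, 0.658, 0.161, 0.207]
ft_force: [0.1, 0.1, -3.0]
opening: 0.0316
t 28.6 TCP deck mm [ 0.8 -1.9 95.7] F deck [-1.5 -0.1 -3. ] roterr [-0.31 -2.96 -0.05] op 0.0311 T [0.09 0.56 0.05]
scene ('foot', [144.0, 245.0]) ('flangetop', [154.0, 126.0]) ('seat', [146.0, 267.0]) ('axis@13', [142.0, 268.0])
top ('foot', [573.0, 217.0]) ('flangetop', [565.0, 288.0]) ('seat', [571.0, 204.0]) ('axis@13', [575.0, 203.0])
```

View pics/m3.png

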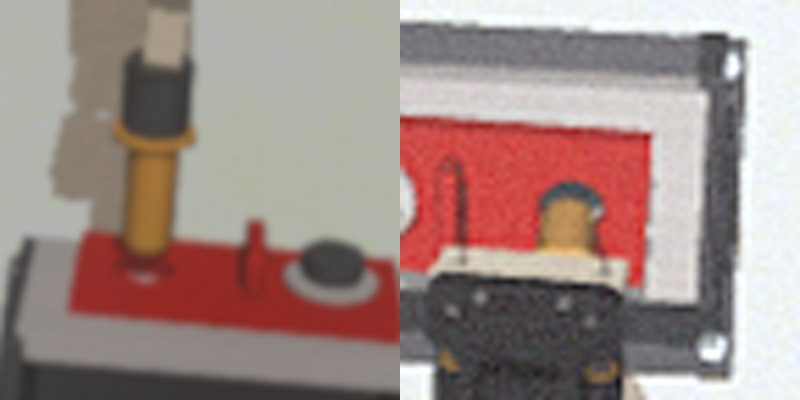

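```bash
python3 -m jog '[[[0.0002,0,0.004],[0,0,0]],[[0.0002,0,0.004],[0,0,0]],[[0.0002,0,0.004],[0,0,0]],[[0.0002,0,0.003],[0,0,0]],[[0,0,0],[0,0,0]]]'; python3 -c "
from h import *
indeck()"; python3 -m jog '[[[0.0001,0,0.002],[0,0,0]],[[0.0001,0,0.002],[0,0,0]],[[0.0001,0,0.002],[0,0,0]],[[0,0,0],[0,0,0]]]'; python3 -c "
from h import *
indeck()"
```

```text
t: 29.1
ee_pos: [0.5006, 0.1058, 0.1769]
tool_rot: [0.706, 0.658, 0.16, 0.207]
ft_force: [0.4, -0.1, -2.1]
opening: 0.0315
t 29.1 TCP deck mm [-0.2 -2.  79.6] F deck [-0.7 -0.1 -2. ] roterr [-0.18 -2.97 -0.06] op 0.0315 T [-0.04  0.64  0.01]
t: 29.5
ee_pos: [0.5036, 0.1056, 0.1719]
tool_rot: [0.706, 0.658, 0.16, 0.207]
ft_force: [-1.0, 1.1, -3.2]
opening: 0.0317
t 29.5 TCP deck mm [-0.1 -2.  73.8] F deck [-2.5  1.  -2.2] roterr [-0.19 -2.97 -0.06] op 0.0317 T [0.08 0.8  0.01]
```

```bash
python3 -m jog '[[[0.0001,0,0.002],[0,0,0]],[[0.0001,0,0.002],[0,0,0]],[[0.0001,0,0.002],[0,0,0]],[[0.0001,0,0.002],[0,0,0]],[[0,0,0],[0,0,0]]]'; python3 -c "
from h import *
indeck()"; python3 -m jog '[[[0.0001,0,0.002],[0,0,0]],[[0.0001,0,0.002],[0,0,0]],[[0.0001,0,0.002],[0,0,0]],[[0.0001,0,0.002],[0,0,0]],[[0,0,0],[0,0,0]]]'; python3 -c "
from h import *
indeck()"
```

```text
t: 30.0
ee_pos: [0.5078, 0.1054, 0.165]
tool_rot: [0.706, 0.658, 0.16, 0.207]
ft_force: [-1.3, -0.2, -3.7]
opening: 0.0318
t 30.0 TCP deck mm [ 0.1 -2.  65.8] F deck [-3.  -0.2 -2.6] roterr [-0.21 -2.97 -0.06] op 0.0318 T [0.04 1.01 0.  ]
t: 30.5
ee_pos: [0.5118, 0.1051, 0.1582]
tool_rot: [0.706, 0.658, 0.161, 0.207]
ft_force: [-1.0, 0.6, -2.8]
opening: 0.0317
t 30.5 TCP deck mm [ 0.2 -2.  57.8] F deck [-2.2  0.5 -1.9] roterr [-0.22 -2.97 -0.06] op 0.0317 T [0.11 1.09 0.01]
```

```bash
python3 -m jog '[[[0.0001,0,0.003],[0,0,0]],[[0.0002,0,0.003],[0,0,0]],[[0.0001,0,0.003],[0,0,0]],[[0.0002,0,0.003],[0,0,0]],[[0,0,0],[0,0,0]]]'; python3 -c "
from h import *
indeck()"; python3 -m jog '[[[0.0001,0,0.003],[0,0,0]],[[0.0002,0,0.003],[0,0,0]],[[0.0001,0,0.003],[0,0,0]],[[0.0002,0,0.003],[0,0,0]],[[0,0,0],[0,0,0]]]'; python3 -c "
from h import *
indeck()"
```

```text
t: 31.0
ee_pos: [0.5179, 0.1047, 0.1476]
tool_rot: [0.706, 0.658, 0.16, 0.207]
ft_force: [-1.4, 0.4, -4.8]
opening: 0.0314
t 31.0 TCP deck mm [ 0.2 -2.  45.6] F deck [-3.6  0.4 -3.4] roterr [-0.21 -2.97 -0.06] op 0.0314 T [ 0.05  1.2  -0.03]
t: 31.5
ee_pos: [0.5239, 0.1043, 0.1372]
tool_rot: [0.706, 0.658, 0.16, 0.207]
ft_force: [-3.2, 0.4, -3.6]
opening: 0.0313
t 31.5 TCP deck mm [ 0.2 -2.  33.7] F deck [-4.6  0.2 -1.5] roterr [-0.2  -2.97 -0.06] op 0.0313 T [ 0.11  1.28 -0.02]
```

```bash
python3 -m jog '[[[0.0001,-0.0005,0.003],[0,0,0]],[[0.0001,0,0.002],[0,0,0]],[[0.0001,0,0.002],[0,0,0]],[[0.0001,0,0.001],[0,0,0]],[[0,0,0],[0,0,0]]]'; python3 -c "
from h import *
indeck()"; python3 -m jog '[[[0,0,0.001],[0,0,0]],[[0,0,0.001],[0,0,0]],[[0,0,0],[0,0,0]]]'; python3 look2.py 4
```

```text
t: 32.0
ee_pos: [0.5276, 0.1042, 0.1305]
tool_rot: [0.706, 0.658, 0.161, 0.207]
ft_force: [-3.1, 0.6, -3.6]
opening: 0.0315
t 32.0 TCP deck mm [ 0.  -2.  25.9] F deck [-4.5  0.4 -1.5] roterr [-0.23 -2.97 -0.06] op 0.0315 T [ 0.07  1.23 -0.04]
t: 32.3
ee_pos: [0.5285, 0.104, 0.1288]
tool_rot: [0.706, 0.658, 0.161, 0.207]
ft_force: [-3.4, 0.9, -2.6]
opening: 0.0313
t 32.4 TCP deck mm [-0.  -2.1 24. ] F deck [-4.1  1.  -1.6] roterr [-0.24 -2.96 -0.06] op 0.0316 T [0.06 1.32 0.01]
scene ('foot', [133.0, 368.0]) ('flangetop', [142.0, 258.0]) ('seat', [146.0, 267.0]) ('axis@13', [142.0, 267.0])
top ('foot', [582.0, 146.0]) ('flangetop', [574.0, 210.0]) ('seat', [571.0, 204.0]) ('axis@13', [575.0, 205.0])
```

View pics/m4.png

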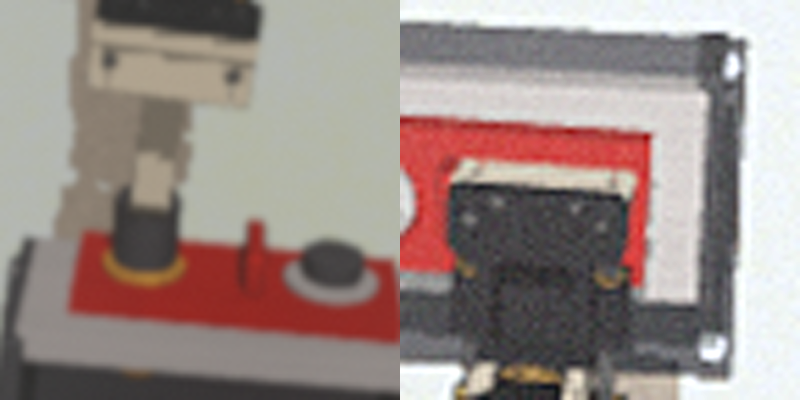

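Nearly home; feel for the flange contact.

```bash
for k in 1 ; do python3 -m jog '[[[0,0,0.001],[0,0,0]],[[0,0,0],[0,0,0]]]' >/dev/null; python3 -c "
from h import *
indeck()";  python3 -m jog '[[[0,0,0.001],[0,0,0]],[[0,0,0],[0,0,0]]]'>/dev/null; python3 -c "
from h import *
indeck()";  python3 -m jog '[[[0,0,0.001],[0,0,0]],[[0,0,0],[0,0,0]]]'>/dev/null; python3 -c "
from h import *
indeck()"; done
```

```text
t 32.6 TCP deck mm [ 0.  -2.2 23. ] F deck [-3.6  0.7 -0.8] roterr [-0.24 -2.96 -0.06] op 0.0316 T [0.18 1.3  0.02]
t 32.8 TCP deck mm [ 0.1 -2.1 22.1] F deck [-5.3  0.   2.8] roterr [-0.25 -2.96 -0.06] op 0.0314 T [ 0.1   1.42 -0.01]
t 33.0 TCP deck mm [ 0.  -2.3 21.3] F deck [-5.4 -0.3  6.4] roterr [-0.25 -2.98 -0.07] op 0.0314 T [ 0.04  1.47 -0.09]
```

```bash
python3 -m jog '[[[0,0,0.001],[0,0,0]],[[0,0,0.001],[0,0,0]],[[0,0,0.001],[0,0,0]],[[0,0,0],[0,0,0]]]'; python3 -c "
from h import *
indeck()"; python3 -m jog '[[[0,0,0],[0,0,0]],[[0,0,0],[0,0,0]],[[0,0,0],[0,0,0]],[[0,0,0],[0,0,0]]]' 0.055;  python3 - <<'E'
from h import *
indeck()
s=get_image("scene");cv2.imwrite("pics/s23.png",cv2.resize(s[165:245,260:340],None,fx=7,fy=7,interpolation=2))
E
```

```text
t: 33.4
ee_pos: [0.5311, 0.1029, 0.1246]
tool_rot: [0.706, 0.658, 0.16, 0.207]
ft_force: [-15.3, -3.3, 12.1]
opening: 0.0318
t 33.4 TCP deck mm [ 0.2 -3.1 19.1] F deck [-7.  -4.1 18. ] roterr [-0.26 -3.03 -0.09] op 0.0318 T [-0.72  1.84 -0.5 ]
t: 33.8
ee_pos: [0.5328, 0.1036, 0.1246]
tool_rot: [0.706, 0.658, 0.162, 0.208]
ft_force: [0.3, -0.3, 1.1]
opening: 0.0543
t 33.8 TCP deck mm [ 1.6 -2.2 18.3] F deck [ 0.9 -0.3  0.8] roterr [-0.38 -2.94 -0.05] op 0.0543 T [0.05 0.33 0.02]
```

View pics/s23.png

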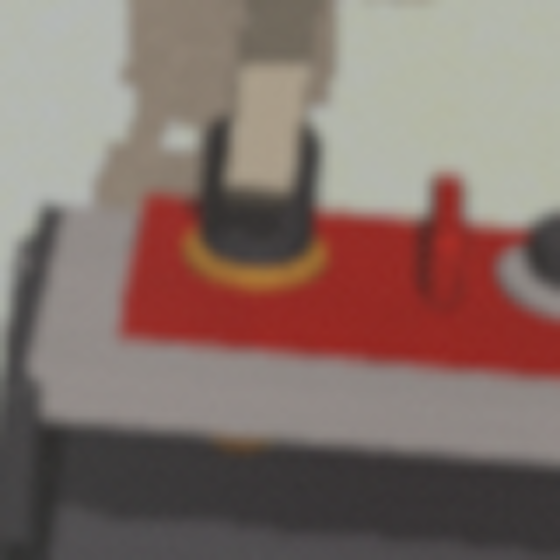

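```bash
python3 -m jog '[[[0,0,-0.005],[0,0,0]],[[0,0,-0.015],[0,0,0]],[[0,0,-0.03],[0,0,0]],[[0,0,-0.04],[0,0,0]],[[0,0,-0.04],[0,0,0]],[[-0.03,-0.01,-0.03],[0,0,0]],[[-0.04,-0.02,-0.02],[0,0,0]],[[-0.04,-0.02,0],[0,0,0]],[[0,0,0],[0,0,0]],[[0,0,0],[0,0,0]]]' 0.07; python3 - <<'E'
from h import *
st()
s=get_image("scene");t=get_image("top")
cv2.imwrite("pics/s24.png",s);
a=cv2.resize(s[165:245,260:360],None,fx=7.5,fy=7.5,interpolation=2);b=cv2.convertScaleAbs(cv2.resize(t[185:265,195:300],None,fx=7,fy=7,interpolation=2),alpha=2)
cv2.imwrite("pics/s24a.png",a);cv2.imwrite("pics/t24.png",b)
for n,off,sc,bb in(("scene",(260,165),7.5,P[8:10]),("top",(195,185),7,P[6:8])):
  for v in([0,0,.013],[0,0,.017],[0,0,.053],[0,0,.057]): print(n,v,((proj(n,dpos(*v))[0]+bb-off+.5)*sc-.5).round(0))
E
```

```text
t: 34.85
ee_pos: [0.3943, 0.0178, 0.2609]
tool_rot: [0.709, 0.655, 0.16, 0.207]
ft_force: [-0.7, 0.5, 0.2]
opening: 0.0702
t 34.85 p [0.3943 0.0178 0.2609] F [-0.7  0.5  0.2] T [-0.08  0.31  0.02] op 0.0702
scene [0, 0, 0.013] [274. 277.]
scene [0, 0, 0.017] [275. 263.]
scene [0, 0, 0.053] [285. 142.]
scene [0, 0, 0.057] [286. 128.]
top [0, 0, 0.013] [446. 293.]
top [0, 0, 0.017] [445. 298.]
top [0, 0, 0.053] [439. 347.]
top [0, 0, 0.057] [439. 352.]
```

View pics/s24.png

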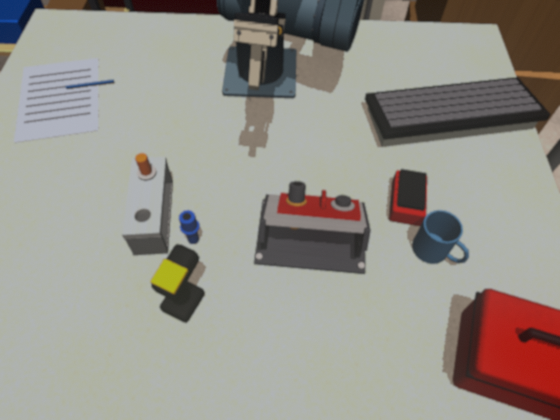

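View pics/s24a.png

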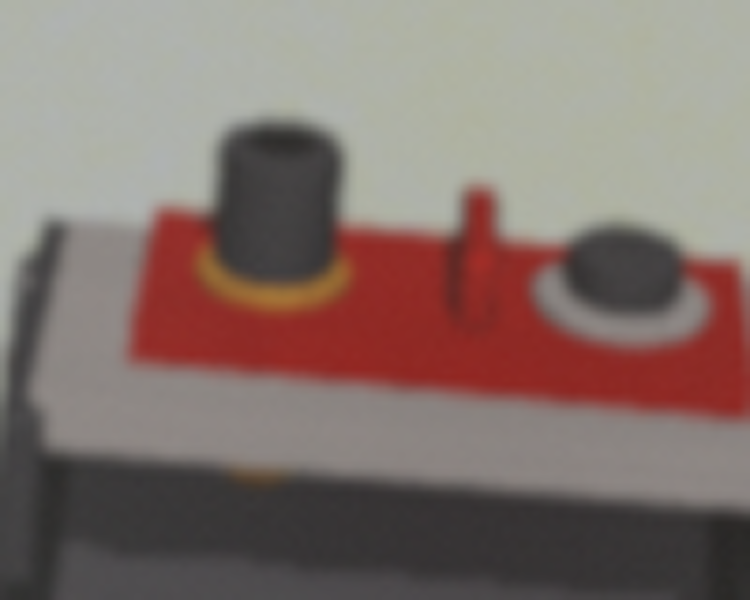

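View pics/t24.png

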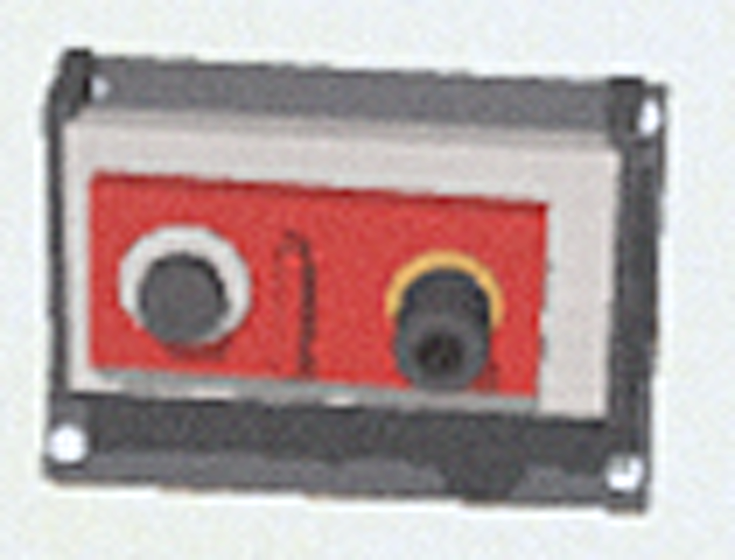

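```bash
python3 -c "
from rig import *
print(job_done())"
```

```text
the job is handed in; nothing more can be done
None
```

I finished the job and handed it in at about 35 s; no verdict is reported.

- **Levering:** I found the red plate's hole by camera, about 9 mm down the slope and 9 mm along deck −y. A first sideways push at about 3.5 N only turned the drift in the jaws and did not move the plate. So I wedged the tip into both holes and drove the drift down until the collar sat on the red plate. The highest force I read there was about 22 N along its axis. I then opened the jaws, regripped and pressed again at 17 N to confirm the seat.
- **Drift:** It came out freely. The red hole then lay within about 1 mm of the seat point in the top picture. The drift went back into its own holder hole and stands upright there.
- **Bolt:** It had swung about 3° in the jaws, so I corrected that before inserting it. It went down with no noticeable resistance. The flange met the plate at the expected depth, within about 0.5 mm. I pressed it to about 18 N and let go.

**Last checks:**
- In the top picture the flange lies flat on the red plate, and the bolt foot shows under the deck in the scene picture.
- The bolt head's top is 5 to 7 enlarged pixels (about 2 to 3 mm) off the predicted spot, which is about what the calibration and my measuring allow.
- The gripper is open and clear of everything, with forces near zero.
- The scanner, battery, mug and blue decoy look unmoved by eye.

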